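Roll a fork tube up to its sprung stop and chock it

TASK

Push the side of the polished fork tube with the fingers so that it rolls along the wooden display board, without lifting it, until it bears squarely and lightly on the orange sprung pad of the stop; the pad's setting is unknown, so feel for it, hold the tube on it with about 4 N for half a second and never lean on it with more than 8 N. Then set the yellow chock on the board behind the middle of the tube, slid up so that it presses the tube lightly onto the pad (never over 8 N), and let go, so that chock, tube and pad stay pressed together. Leave all else where it is.

Things in the scene. Friction and masses are not known exactly. Their poses are not given: they have to be found in the camera images.
- board: fixed wooden board lying on the table, 330 mm (its x) by 250 mm (its y), 12 mm thick; origin under its centre. Its +x points from the tube towards the stop, roughly away from the robot. Along its near edge (-x) runs a dark lip 8 mm wide that rises 6 mm above the board's top.
- stop: fixed steel stop on the board's far part, 130 mm wide (y), 48 mm tall; origin on the board's top, under its middle; axes as the board's. Carries an orange flat pad, 130 mm wide, 11 to 37 mm above the board, facing -x. The pad face at rest is 38 to 83 mm to -x of the origin: setting varies, not reported, to be felt. Setting holds under 8 N; pad springs 3 N per mm, hard after 4 mm.
- tube: polished, lightly oiled steel fork tube with two black bands, loose on the board, rolling freely when pushed: 36 mm in diameter, 180 mm long, about 0.45 kg. Origin at its centre (18 mm above the board's top); its y axis runs along the tube, its x and z turn with it as it rolls. It starts nearer the robot than the stop, nearly parallel to the pad.
- chock: yellow block with a dark band round its middle, standing on the table to the left or right of the board: 44 mm along its x, 40 mm along its y, 30 mm tall, about 0.3 kg; origin under its centre. Either end face (x or -x) goes against the tube; grip it across its 40 mm (y). Sliding it on the board takes 1.5 to 2.2 N (more if borne down on); let go, its friction holds the tube on the pad with up to that force.
- tin: round blue polish tin, 52 mm wide, 32 mm tall, standing; origin under its centre. Leave alone.
- spacer: small brass ring, 30 mm wide, 22 mm tall, on a back corner of the board beside the stop; origin under its centre. Leave alone.
- oil_bottle: grey oil bottle, 68 mm wide, 190 mm tall; origin under its centre. Leave alone.
- bowls: stack of bamboo bowls, 132 mm wide, about 70 mm tall; origin under its centre. Leave alone.
- mug: white mug, 80 mm wide, 95 mm tall; origin under its centre. Leave alone.
- wrench: steel wrench lying on the table; origin under it. Leave alone.

How it is judged:
By the outcome, as a careful person would: the job done as asked, in the order asked, and still so for the second after the job is handed in, with the robot touching nothing.
It also fails if it takes over 72 s, if anything falls off the work surface, if the arm or the gripper's body presses on something with over 40 N, if the wrist force passes 120 N, or if a joint passes its speed limit or range.

ROBOT

A 6-joint arm with a two-finger parallel gripper is mounted at the origin on the work surface. World frame = base frame: x ahead of the robot, y to its left, z up, the work surface at z = 0. Lengths are in m, angles in rad, forces in N, time in s.
With the tool pointing down it reaches from about 0.425 to 0.95 m from the base axis. Payload 3.5 kg.
Tool frame: the origin (TCP) lies between the finger pads; the fingertips stand 19 mm ahead of it and the grasp point (between the pads) is the TCP (env.tip_extent is the distance from the TCP to the fingertips, in m); y points along the fingers, x is the direction in which the jaws open and shut, and the axes are right-handed (so a half turn about y gives the same grasp; the last joint's range is limited). The gripper opens to 85 mm and grips with 20 to 120 N. Pads are 22 mm wide; open, the fingers measure 114 mm over their backs; the gripper's body (76 mm by 85 mm) begins 54 mm behind the grasp point. The pads swing forward as they close: fully open they stand 13 mm farther back than shut.
Start: joints at [1.009, 0.286, 1.577, -0, 1.279, -0.15], TCP at [0.27, 0.619, 0.25] pointing down, gripper open.
Joint ranges: [-2.77, 2.77], [-0.9, 2.22], [0.21, 2.48], [-1.53, 4.67], [0.24, 2.81], [-2.84, 2.84]. Speed limits (rad/s): [2.79, 2.79, 3.14, 3.14, 3.14, 3.14].

INTERFACE

Orientations are given as a unit quaternion [w, x, y, z].
In Python, from cell import env gives the robot as it stands.
- The arm moves only by the shell command python3 -m handwheel 'ROWS'. ROWS is JSON, a list of rows, each an object of numbers: "x", "y", "z": the shift along the tool's x, y, z in mm; "ax", "ay", "az": the turn, a rotation vector about the tool's x, y, z in degrees; "jaw": the finger opening in mm, from 0 to 85.4. In form: [{"x": .., "y": .., "z": .., "ax": .., "ay": .., "az": .., "jaw": ..}, ...]. A call has 1 to 20 rows; each row shifts and turns the commanded pose from where the row before left it, along the tool's axes as they then stand; what a row does not reach is not made up. A row lasts 1/8 s, in which the tool goes at most 62.5 mm and 10.7 degrees, less where a joint would pass 70% of its speed; a pose out of reach is approached as far as the arm can. A call with a gripper value outside its range is refused whole. The fingers move at their own pace and stop on an object; the grip force is fixed at half the most. Time passes only in rows, so rows that do not move let the fingers close. It gives the time, the measured TCP pose, the force and the opening at its end, in the units of the state.
- env.observe(): the state, without advancing time (a new reading comes with each control period).
- env.capture(name): name is "side" or "top" or "wrist"; returns a dict with "img" (384x512x3 uint8, red, green, blue), "fx", "fy", "cx", "cy" (pixels), "k1" (the pictures are not rectified: a ray, as slopes to the right and down, at radius r is drawn at 1 + k1 r^2 times it, then the intrinsics apply), "rvec" (rotation vector, rad) and "tvec" (3), from world to camera coordinates, as OpenCV has them. Camera axes: x right, y down, z forward; pixel columns grow to the right and rows downward; lengths in m; the calibration is good to about 2 mm. A picture is of the moment at which its call begins. There is no depth.
- env.job_done(): hands the job in, once; it reports no verdict.
The state is a dict: "time": time; "q": joint angles; "joint_velocities": joint speeds; "tau": joint torques, N m; "position": TCP position; "tool_rot": TCP orientation; "wrist_force": force on the tool from outside, world axes, zero at the start; "torque": the same for the moment, N m; "width": opening from 0.0 (shut) to 1.0 (fully open).
Only numpy, scipy, OpenCV 4.12 (cv2) and the standard library are available. Lean on these libraries where they do the work, as an engineer would, in place of code of your own. Each camera call takes 0.05 s, during which the arm holds its last target.

## Working session

There is one attempt and no reset: what is moved stays moved. The work goes in short steps, Python scripts to look and compute and a shell command to move; the robot and the scene stay as the last step left them, time stands still between calls to the robot, and variables do not carry over. Pictures are saved under pics/ and viewed, and the job is handed in when it is done.

```bash
mkdir -p pics; ls; cat > h.py <<'E'
import numpy as np, cv2
from cell import env
def snap(n,f):
    c=env.capture(n); cv2.imwrite('pics/'+f,cv2.cvtColor(c['img'],cv2.COLOR_RGB2BGR)); 
    import pickle; pickle.dump(c,open('pics/'+f[:-4]+'.pkl','wb')); return c
def load(f):
    import pickle; return pickle.load(open('pics/'+f+'.pkl','rb'))
def ray(c,uv):
    uv=np.atleast_2d(np.asarray(uv,float))
    K=np.array([[c['fx'],0,c['cx']],[0,c['fy'],c['cy']],[0,0,1.]])
    p=cv2.undistortPoints(uv[:,None],K,np.array([c['k1'],0,0,0.]))[:,0]
    R=cv2.Rodrigues(np.asarray(c['rvec'],float))[0]; t=np.asarray(c['tvec'],float).ravel()
    d=np.c_[p,np.ones(len(p))]@R
    return -R.T@t,d
def plane(c,uv,z):
    o,d=ray(c,uv); s=(z-o[2])/d[:,2]; return o+d*s[:,None]
def proj(c,P):
    K=np.array([[c['fx'],0,c['cx']],[0,c['fy'],c['cy']],[0,0,1.]])
    return cv2.projectPoints(np.atleast_2d(np.asarray(P,float)),np.asarray(c['rvec'],float),np.asarray(c['tvec'],float),K,np.array([c['k1'],0,0,0.]))[0][:,0]
E
python3 - <<'E'
from h import *
for n in ['side','top','wrist']:
    c=snap(n,n+'0.png'); print(n,c['fx'],c['k1'],ray(c,[[256,192]]))
print(env.observe())
E
```

```text
pics
side 361.94644260305853 -0.07894403505526443 (array([0.45400023, 0.59712846, 0.69761094]), array([[ 0.18945335, -0.68340289, -0.70520496]]))
top 488.6832012669222 0.02824989833361437 (array([ 0.48713399, -0.03170535,  1.5568603 ]), array([[ 0.07609588,  0.00812919, -0.99707919]]))
wrist 277.21906096003795 -0.02381561158367672 (array([0.19720357, 0.64971085, 0.37357477]), array([[ 0.30976622, -0.13956634, -0.94101083]]))
{'time': 0.15, 'q': array([ 1.00900465e+00,  2.87022300e-01,  1.57782142e+00,  2.73590939e-05,
        1.27855660e+00, -1.49958761e-01]), 'joint_velocities': array([-5.38780091e-04, -2.68419244e-03, -3.88475056e-03,  5.97556809e-04,
        1.32223572e-03,  1.78692339e-06]), 'tau': array([ 1.22848316e-03, -4.06603181e+01, -2.93139929e+01, -1.76681106e-04,
        3.99924786e-03, -1.73923604e-05]), 'position': array([0.26989112, 0.61819667, 0.24923523]), 'tool_rot': array([-0.59141274,  0.5919282 ,  0.38661743, -0.38778725]), 'wrist_force': array([ 0.03366143, -0.25880753, -0.58629293]), 'torque': array([-0.03440289,  0.01995239, -0.05958392]), 'width': 0.9982094024757955}
```

View pics/top0.png

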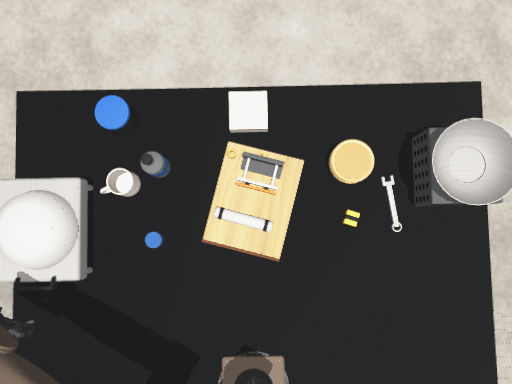

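View pics/side0.png

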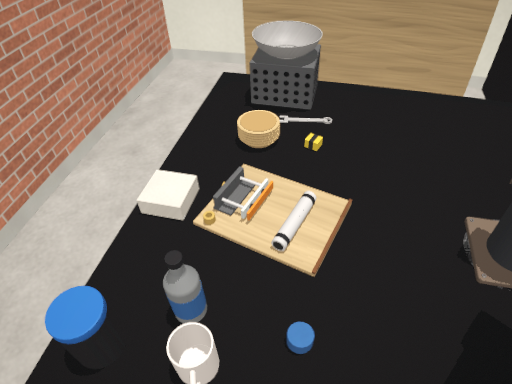

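View pics/wrist0.png

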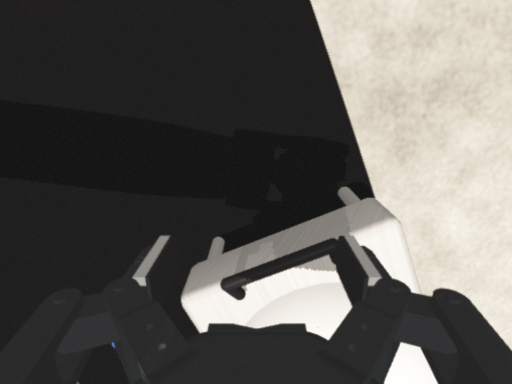

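```bash
python3 - <<'E'
from h import *
from scipy.spatial.transform import Rotation as R
s=env.observe(); q=s['tool_rot']
print(R.from_quat(np.r_[q[1:],q[0]]).as_matrix().round(3), env.tip_extent)
E
```

```text
[[ 0.4   -0.001 -0.916]
 [ 0.916 -0.002  0.4  ]
 [-0.002 -1.     0.   ]] 0.019
```

The top view shows the board at px (204–303, 142–259), with the tube at (243,219), the orange pad at (257,187), the chock at (351,218) and the spacer at (231,154). The robot base is at the bottom, so +x points up in this picture. Next I'll measure these.

```bash
python3 - <<'E'
from h import *
for f in ['top0','side0']:
    c=load(f); hsv=cv2.cvtColor(c['img'],cv2.COLOR_RGB2HSV); H,S,V=cv2.split(hsv)
    # sample colors
    pts={'top0':[(225,190),(240,220),(257,187),(351,213),(268,215)],'side0':[(295,222),(258,202),(310,141),(330,210)]}[f]
    for p in pts: print(f,p,hsv[p[1],p[0]])
    m={}
    m['chock']=((H>24)&(H<34)&(S>180)&(V>100))
    m['orange']=((H>5)&(H<17)&(S>190)&(V>120))
    m['wood']=((H>8)&(H<26)&(S>70)&(V>110))
    for k,v in m.items():
        n,l,st,ce=cv2.connectedComponentsWithStats(v.astype(np.uint8))
        for i in range(1,n):
            if st[i][4]>15: print(k,st[i],ce[i].round(1))
    cv2.imwrite('pics/z_%s.png'%f,cv2.resize(cv2.cvtColor(c['img'],cv2.COLOR_RGB2BGR)[125:275,190:380] if f=='top0' else cv2.cvtColor(c['img'],cv2.COLOR_RGB2BGR)[120:270,180:370],None,fx=4,fy=4,interpolation=cv2.INTER_CUBIC))
E
```

```text
top0 (225, 190) [ 22  85 242]
top0 (240, 220) [  0   1 247]
top0 (257, 187) [ 14 157 237]
top0 (351, 213) [ 30 119 247]
top0 (268, 215) [ 22  89 239]
wood [ 329  139   46   45 1461] [351.  162.3]
wood [ 202  141  102  121 6272] [253.4 203.9]
wood [246 171  26  14 201] [258.4 177. ]
wood [346 209  14   6  18] [351.2 211.2]
side0 (295, 222) [ 17   9 247]
side0 (258, 202) [ 14 200 198]
side0 (310, 141) [30 17 45]
side0 (330, 210) [ 19  91 221]
orange [248 182  25  37 153] [259.9 200.9]
wood [ 0  0 18  8 59] [6.5 2.5]
wood [ 18   0  27  14 165] [28.5  4.6]
wood [ 35   0  39  19 263] [50.2  7.2]
wood [   28     0   143   173 10858] [97.6 63. ]
wood [  243     0   256    97 16545] [386.6  39.2]
wood [  0   4  20  21 218] [ 8.6 13.9]
wood [ 10  10  28  24 265] [23.2 21.2]
wood [  0  24  13  18 114] [ 4.9 32. ]
wood [  2  30  29  24 277] [15.8 41.2]
wood [ 21  34  26  23 267] [33.3 45.2]
wood [ 0 46  5 12 34] [ 1.3 52.6]
wood [15 49  6  7 19] [17.3 52.2]
wood [  0  52  19  21 106] [ 8.3 62.2]
wood [ 13  53  27  25 280] [26.4 64.9]
wood [ 31  57  24  23 222] [42.4 67.9]
wood [  0  69  16  22 
[... 381 characters left out ...]
ood [ 22 132  25  27 237] [ 34.2 144.9]
wood [304 133  11  15  54] [307.7 140.5]
wood [  0 134  14  20 139] [  5.2 142.7]
wood [  4 135  22  26 140] [ 14.2 148.2]
wood [312 135  11  16  89] [317.1 143.4]
wood [ 33 150  22  26 117] [ 42.7 163.2]
wood [  0 153  25  30 183] [ 11.4 166.7]
wood [ 16 152  25  27 135] [ 27.4 165.4]
wood [  0 155   7  14  61] [  2.2 161.2]
wood [ 193  164  159  112 7545] [280.3 221.2]
wood [ 27 169  23  27 191] [ 37.9 181.6]
wood [  3 171  32  50 458] [ 19.1 195. ]
wood [  0 174  19  26 195] [  8.1 185.3]
wood [241 185  18  20  85] [249.2 194.7]
wood [  0 195  13  20 115] [  4.7 203.6]
wood [  0 217   6  13  51] [  1.8 222.4]
wood [476 219  20  13  59] [485.7 224.7]
```

View pics/z_top0.png

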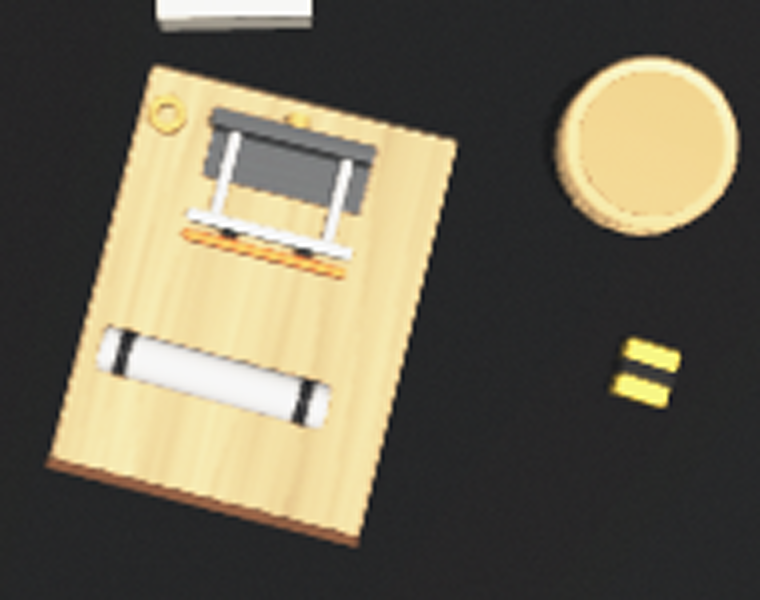

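View pics/z_side0.png

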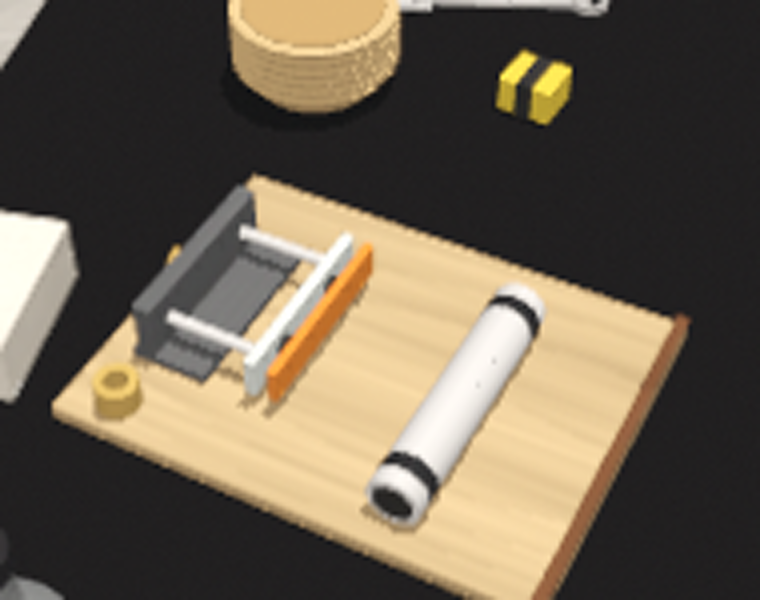

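```bash
python3 - <<'E'
from h import *
c=load('top0'); img=c['img']; hsv=cv2.cvtColor(img,cv2.COLOR_RGB2HSV); H,S,V=[a.astype(int) for a in cv2.split(hsv)]
roi=np.zeros(H.shape,bool); roi[138:262,195:310]=1
def P(uv,z): return plane(c,uv,z)
# board: all non-dark in roi
m=((V>100)&roi).astype(np.uint8); m=cv2.morphologyEx(m,cv2.MORPH_CLOSE,np.ones((15,15)))
cn=max(cv2.findContours(m,0,1)[0],key=cv2.contourArea); box=cv2.boxPoints(cv2.minAreaRect(cn)); print(box)
b=P(box,0.012); print('board corners',b.round(4)); ctr=b.mean(0)
for i in range(4): d=b[(i+1)%4]-b[i]; print(np.linalg.norm(d[:2]).round(4),np.degrees(np.arctan2(d[1],d[0])).round(2))
def comp(mask,near):
    n,l,st,ce=cv2.connectedComponentsWithStats(mask.astype(np.uint8)); i=1+np.argmin(np.linalg.norm(ce[1:]-near,axis=1)); return l==i
# tube white
t=(S<40)&(V>150)&roi; t[:204]=0
n=np.argwhere(t)[:,::-1].astype(float); 
tm=cv2.morphologyEx(t.astype(np.uint8),cv2.MORPH_CLOSE,np.ones((9,9)))
cn=max(cv2.findContours(tm,0,1)[0],key=cv2.contourArea); r=cv2.minAreaRect(cn); bx=cv2.boxPoints(r); print('tube',r)
e=P(bx,0.030);print(e.round(4)); print('tube c',e.mean(0))
# orange
o=(H<18)&(H>5)&(S>110)&roi; o[:178]=0;o[200:]=0
cn=max(cv2.findContours(o.astype(np.uint8),0,1)[0],key=cv2.contourArea); r=cv2.minAreaRect(cn);bx=cv2.boxPoints(r);print('pad',r,P(bx,0.049).round(4))
k=(H>22)&(H<36)&(S>80)&(V>90); k[:,:330]=0;k[:200]=0;k[:,370:]=0
km=cv2.morphologyEx(k.astype(np.uint8),cv2.MORPH_CLOSE,np.ones((9,9)))
cn=max(cv2.findContours(km,0,1)[0],key=cv2.contourArea); r=cv2.minAreaRect(cn);bx=cv2.boxPoints(r);e=P(bx,0.03);print('chock',r,e.round(4),e.mean(0))
E
```

```text
[[201.05885 241.76471]
 [226.47061 140.11765]
 [304.11768 159.52942]
 [278.7059  261.17648]]
board corners [[ 0.4513  0.1569  0.012 ]
 [ 0.7731  0.0721  0.012 ]
 [ 0.7056 -0.1741  0.012 ]
 [ 0.3861 -0.0862  0.012 ]]
0.3328 -14.76
0.2553 -105.34
0.3314 164.6
0.2516 74.98
tube ((242.905517578125, 218.99378967285156), (58.93970489501953, 11.030304908752441), 15.068489074707031)
[[ 0.5291  0.1165  0.03  ]
 [ 0.5622  0.1071  0.03  ]
 [ 0.5109 -0.0699  0.03  ]
 [ 0.478  -0.0602  0.03  ]]
tube c [0.52003467 0.02335826 0.03      ]
pad ((265.0384521484375, 188.8076934814453), (10.198039054870605, 1.17669677734375), 11.309932708740234) [[ 0.6132 -0.0318  0.049 ]
 [ 0.6168 -0.0326  0.049 ]
 [ 0.6099 -0.0634  0.049 ]
 [ 0.6064 -0.0626  0.049 ]]
chock ((351.0780029296875, 217.57339477539062), (14.271612167358398, 15.037873268127441), 16.699243545532227) [[ 0.5025 -0.2852  0.03  ]
 [ 0.5471 -0.3001  0.03  ]
 [ 0.5335 -0.3421  0.03  ]
 [ 0.489  -0.3272  0.03  ]] [ 0.51801507 -0.31363801  0.03      ]
```

```bash
python3 -m handwheel '[{"x":-28.3,"z":-25.9,"jaw":10},{"x":-28.3,"z":-25.9},{"x":-28.3,"z":-25.9},{"x":-28.3,"z":-25.9},{"x":-28.3,"z":-25.9},{"x":-28.3,"z":-25.9},{"x":-28.3,"z":-25.9},{"x":-28.3,"z":-25.9},{"x":-28.3,"z":-25.9},{"x":-28.3,"z":-25.9},{"x":-28.3,"z":-25.9},{"x":-28.3,"z":-25.9},{"x":-28.3,"z":-25.9},{"x":-28.3,"z":-25.9},{"x":-28.3,"z":-25.9},{"x":-28.3,"z":-25.9,"ay":-8.4}]'
python3 -m handwheel '[{"x":0,"jaw":10}]'
cat >> h.py <<'E'
from scipy.spatial.transform import Rotation as Ro
def tool():
    s=env.observe(); q=s['tool_rot']; return s, Ro.from_quat(np.r_[q[1:],q[0]]).as_matrix()
def st():
    s,M=tool(); print('t',round(s['time'],2),'p',s['position'].round(4),'F_tool',(M.T@s['wrist_force']).round(2),'T',(M.T@s['torque']).round(3),'w',round(s['width']*85.4,1)); print(M.round(3))
E
python3 - <<'E'
from h import *
snap('wrist','w1.png'); st()
E
```

```text
t 0.2 p [0.2699 0.6183 0.2494] F_tool [ 0.66 -1.02  0.16] T [-0.036 -0.022 -0.01 ] w 85.5
[[ 0.4   -0.001 -0.916]
 [ 0.916 -0.001  0.4  ]
 [-0.001 -1.     0.   ]]invalid input
invalid input
```

View pics/w1.png

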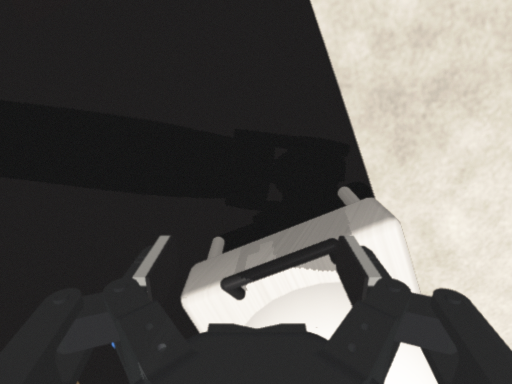

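The wrist image is unchanged, because the rows were rejected: each one needs all the keys.

```bash
python3 -m handwheel '[{"x":-28.3,"y":0,"z":-25.9,"ax":0,"ay":0,"az":0,"jaw":10},{"x":-28.3,"y":0,"z":-25.9,"ax":0,"ay":0,"az":0,"jaw":10},{"x":-28.3,"y":0,"z":-25.9,"ax":0,"ay":0,"az":0,"jaw":10},{"x":-28.3,"y":0,"z":-25.9,"ax":0,"ay":0,"az":0,"jaw":10},{"x":-28.3,"y":0,"z":-25.9,"ax":0,"ay":0,"az":0,"jaw":10},{"x":-28.3,"y":0,"z":-25.9,"ax":0,"ay":0,"az":0,"jaw":10},{"x":-28.3,"y":0,"z":-25.9,"ax":0,"ay":0,"az":0,"jaw":10},{"x":-28.3,"y":0,"z":-25.9,"ax":0,"ay":0,"az":0,"jaw":10},{"x":-28.3,"y":0,"z":-25.9,"ax":0,"ay":0,"az":0,"jaw":10},{"x":-28.3,"y":0,"z":-25.9,"ax":0,"ay":0,"az":0,"jaw":10},{"x":-28.3,"y":0,"z":-25.9,"ax":0,"ay":0,"az":0,"jaw":10},{"x":-28.3,"y":0,"z":-25.9,"ax":0,"ay":0,"az":0,"jaw":10},{"x":-28.3,"y":0,"z":-25.9,"ax":0,"ay":0,"az":0,"jaw":10},{"x":-28.3,"y":0,"z":-25.9,"ax":0,"ay":0,"az":0,"jaw":10},{"x":-28.3,"y":0,"z":-25.9,"ax":0,"ay":0,"az":0,"jaw":10},{"x":-28.3,"y":0,"z":-25.9,"ax":0,"ay":-8.4,"az":0,"jaw":10},{"x":0,"y":0,"z":0,"ax":0,"ay":0,"az":0,"jaw":10}]'
python3 - <<'E'
from h import *
snap('wrist','w2.png'); st()
E
```

```text
time: 2.33
position: [0.4691, 0.0359, 0.2502]
tool_rot: [-0.563, 0.563, 0.428, -0.429]
wrist_force: [-0.2, 0.1, -0.1]
width: 0.117
t 2.38 p [0.4687 0.037  0.2501] F_tool [-0.11 -0.17 -0.69] T [-0.033  0.046 -0.051] w 10.3
[[ 0.265 -0.001 -0.964]
 [ 0.964  0.     0.265]
 [ 0.    -1.     0.001]]
```

View pics/w2.png

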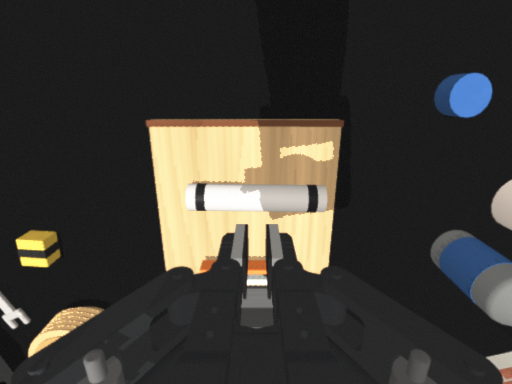

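The wrist view is rotated: image-down is board +x. The tube spans (187–327, 197), nearly parallel to the lip at row 123. The chock is at (38,248) and the pad is behind the fingers at row 267.

```bash
python3 - <<'E'
from h import *
c=load('w2'); img=c['img']; hsv=cv2.cvtColor(img,cv2.COLOR_RGB2HSV); H,S,V=[a.astype(int) for a in cv2.split(hsv)]
# tube rect
t=(S<60)&(V>110); t[:175]=0; t[216:]=0; t[:,:180]=0; t[:,335:]=0
tm=cv2.morphologyEx(t.astype(np.uint8),cv2.MORPH_CLOSE,np.ones((1,17)))
cn=max(cv2.findContours(tm,0,1)[0],key=cv2.contourArea); print(cv2.boundingRect(cn))
top=[];bot=[];xs=list(range(215,300,3))
for x in xs:
    y=np.where(tm[:,x])[0]; top.append(y.min());bot.append(y.max()+1)
o,_=ray(c,[[256,192]]); print('cam',o)
# silhouettes: tangent rays to cylinder; use per-edge lines at both ends and bisector -> axis at z=.03
ft=np.polyfit(xs,top,1);fb=np.polyfit(xs,bot,1);print(ft,fb)
for x in (195,256,320):
    _,d=ray(c,[[x,np.polyval(ft,x)],[x,np.polyval(fb,x)]]); d/=np.linalg.norm(d,axis=1)[:,None]; m=d.sum(0); s=(.03-o[2])/m[2]; print(x,(o+s*m).round(4))
ee=plane(c,[[187,197.5],[327,197.5]],.030);print('ends',ee.round(4))
# lip outer edge
k=[];
for x in range(165,330,5):
    col=S[100:130,x]*(V[100:130,x]>40); ys=np.where((V[100:135,x]>55))[0]
    if len(ys): k.append((x,100+ys[0]))
k=np.array(k);f=np.polyfit(k[:,0],k[:,1],1);print('lip row',f); p=plane(c,[[160,np.polyval(f,160)],[335,np.polyval(f,335)]],.018);print(p.round(4)); d=p[1]-p[0];print('yaw',np.degrees(np.arctan2(-d[0],d[1])))
# chock
k=((H>22)&(H<36)&(S>120)&(V>80)).astype(np.uint8); k[:,90:]=0; k[:220]=0;k[280:]=0
km=cv2.morphologyEx(k,cv2.MORPH_CLOSE,np.ones((9,9)));cn=max(cv2.findContours(km,0,1)[0],key=cv2.contourArea);print(cv2.boundingRect(cn))
cv2.imwrite('pics/z_ch.png',cv2.resize(cv2.cvtColor(img,cv2.COLOR_RGB2BGR)[220:280,0:80],None,fx=8,fy=8,interpolation=cv2.INTER_CUBIC))
E
```

```text
(185, 184, 142, 28)
cam [0.39253166 0.05655953 0.37476882]
[1.72413793e-02 1.80051724e+02] [1.70771757e-02 2.07162890e+02]
195 [ 0.4976 -0.0574  0.03  ]
256 [0.5206 0.0205 0.03  ]
320 [0.5448 0.1024 0.03  ]
ends [[ 0.4955 -0.068   0.03  ]
 [ 0.5451  0.1119  0.03  ]]
lip row [-2.5883063e-16  1.1900000e+02]
[[ 0.39   -0.0693  0.018 ]
 [ 0.4487  0.1437  0.018 ]]
yaw -15.41377689484355
(16, 231, 42, 36)
```

View pics/z_ch.png

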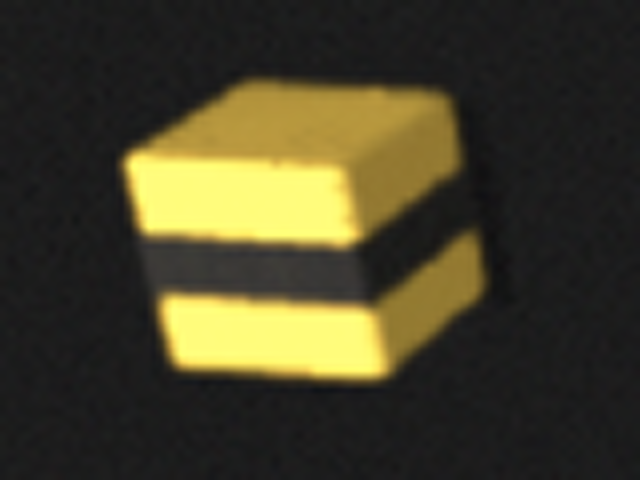

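```bash
python3 -m handwheel '[{"x":0,"y":52,"z":0,"ax":0,"ay":0,"az":0,"jaw":10},{"x":0,"y":52,"z":0,"ax":0,"ay":0,"az":0,"jaw":10},{"x":0,"y":52,"z":0,"ax":0,"ay":0,"az":0,"jaw":10},{"x":0,"y":40,"z":0,"ax":0,"ay":0,"az":0,"jaw":10},{"x":0,"y":15,"z":0,"ax":0,"ay":0,"az":0,"jaw":10},{"x":0,"y":0,"z":0,"ax":0,"ay":0,"az":0,"jaw":10}]'
python3 - <<'E'
from h import *
st()
c=load('w2'); a=np.array([[125,155],[345,163],[388,378],[173,370]])/8+[0,220]; e=plane(c,a,.03); print(e.round(4),e.mean(0).round(4))
for i in range(4): d=e[(i+1)%4]-e[i]; print(np.linalg.norm(d).round(4),np.degrees(np.arctan2(d[1],d[0])).round(1))
c=load('top0'); p=plane(c,np.array([[182,238],[345,277]])/4+[190,125],.049); print('pad',p.round(4))
u=np.array([.964,-.265,0]); print(p@u, env.observe()['position']@u)
E
```

```text
time: 3.12
position: [0.4682, 0.0384, 0.039]
tool_rot: [0.562, -0.561, -0.429, 0.43]
wrist_force: [-0.4, 0.2, -0.0]
width: 0.115
t 3.12 p [0.4682 0.0384 0.039 ] F_tool [0.04 0.03 0.45] T [ 0.025 -0.016 -0.058] w 9.8
[[ 0.262 -0.002 -0.965]
 [ 0.965  0.     0.262]
 [-0.    -1.     0.002]]
[[ 0.4908 -0.3283  0.03  ]
 [ 0.5027 -0.2897  0.03  ]
 [ 0.5452 -0.3046  0.03  ]
 [ 0.5332 -0.3437  0.03  ]] [ 0.518  -0.3166  0.03  ]
0.0404 72.9
0.045 -19.4
0.0408 -107.0
0.0451 160.0
pad [[ 0.6268  0.0437  0.049 ]
 [ 0.594  -0.0819  0.049 ]]
[0.59263724 0.59431437] 0.4412130156500793
```

```bash
python3 -m handwheel '[{"x":0,"y":0,"z":-10,"ax":0,"ay":0,"az":0,"jaw":10},{"x":0,"y":0,"z":-8,"ax":0,"ay":0,"az":0,"jaw":10},{"x":0,"y":0,"z":-3,"ax":0,"ay":0,"az":0,"jaw":10},{"x":0,"y":0,"z":-2,"ax":0,"ay":0,"az":0,"jaw":10},{"x":0,"y":0,"z":-2,"ax":0,"ay":0,"az":0,"jaw":10},{"x":0,"y":0,"z":-2,"ax":0,"ay":0,"az":0,"jaw":10},{"x":0,"y":0,"z":-2,"ax":0,"ay":0,"az":0,"jaw":10}]'
python3 - <<'E'
from h import *
snap('side','s3.png'); st(); c=load('s3')
cv2.imwrite('pics/z_s3.png',cv2.resize(cv2.cvtColor(c['img'],cv2.COLOR_RGB2BGR)[120:270,180:370],None,fx=4,fy=4))
E
```

```text
time: 4.0
position: [0.4966, 0.0302, 0.0393]
tool_rot: [0.562, -0.562, -0.429, 0.43]
wrist_force: [-1.2, -0.0, -0.6]
width: 0.116
t 4.05 p [0.4969 0.0301 0.0393] F_tool [ 0.31 -0.93  0.21] T [-0.022 -0.026 -0.002] w 10.2
[[ 0.262  0.    -0.965]
 [ 0.965 -0.     0.262]
 [-0.    -1.    -0.   ]]
```

View pics/z_s3.png

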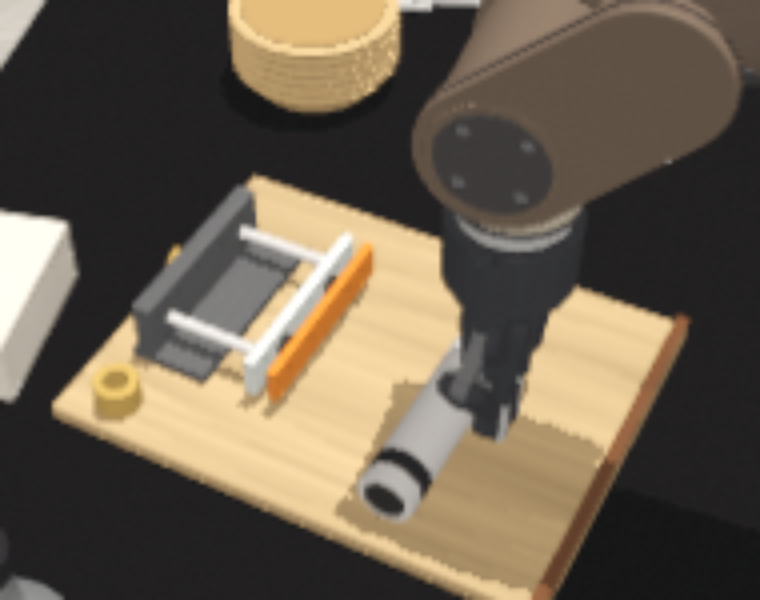

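The fingers are now against the side of the tube, and the tube has started to roll (its near end moved from (395,490) to (388,483) in the crop). I'll keep rolling it towards the pad.

```bash
python3 -m handwheel '[{"x":0,"y":0,"z":-3,"ax":0,"ay":0,"az":0,"jaw":10},{"x":0,"y":0,"z":-4,"ax":0,"ay":0,"az":0,"jaw":10},{"x":0,"y":0,"z":-5,"ax":0,"ay":0,"az":0,"jaw":10},{"x":0,"y":0,"z":-5,"ax":0,"ay":0,"az":0,"jaw":10},{"x":0,"y":0,"z":-5,"ax":0,"ay":0,"az":0,"jaw":10},{"x":0,"y":0,"z":-5,"ax":0,"ay":0,"az":0,"jaw":10},{"x":0,"y":0,"z":-5,"ax":0,"ay":0,"az":0,"jaw":10},{"x":0,"y":0,"z":-5,"ax":0,"ay":0,"az":0,"jaw":10},{"x":0,"y":0,"z":-4,"ax":0,"ay":0,"az":0,"jaw":10},{"x":0,"y":0,"z":-3,"ax":0,"ay":0,"az":0,"jaw":10},{"x":0,"y":0,"z":-2.5,"ax":0,"ay":0,"az":0,"jaw":10},{"x":0,"y":0,"z":-2,"ax":0,"ay":0,"az":0,"jaw":10},{"x":0,"y":0,"z":-2,"ax":0,"ay":0,"az":0,"jaw":10},{"x":0,"y":0,"z":-2,"ax":0,"ay":0,"az":0,"jaw":10}]'
python3 - <<'E'
from h import *
st(); snap('side','s4.png');  c=load('s4')
cv2.imwrite('pics/z_s4.png',cv2.resize(cv2.cvtColor(c['img'],cv2.COLOR_RGB2BGR)[120:270,180:370],None,fx=4,fy=4))
E
```

```text
time: 5.8
position: [0.5474, 0.0164, 0.0393]
tool_rot: [0.562, -0.562, -0.429, 0.43]
wrist_force: [0.2, -0.3, -0.2]
width: 0.119
t 5.8 p [0.5474 0.0164 0.0393] F_tool [-0.19  0.17 -0.28] T [0.039 0.004 0.018] w 10.2
[[ 0.262 -0.    -0.965]
 [ 0.965  0.     0.262]
 [-0.    -1.     0.   ]]
```

View pics/z_s4.png

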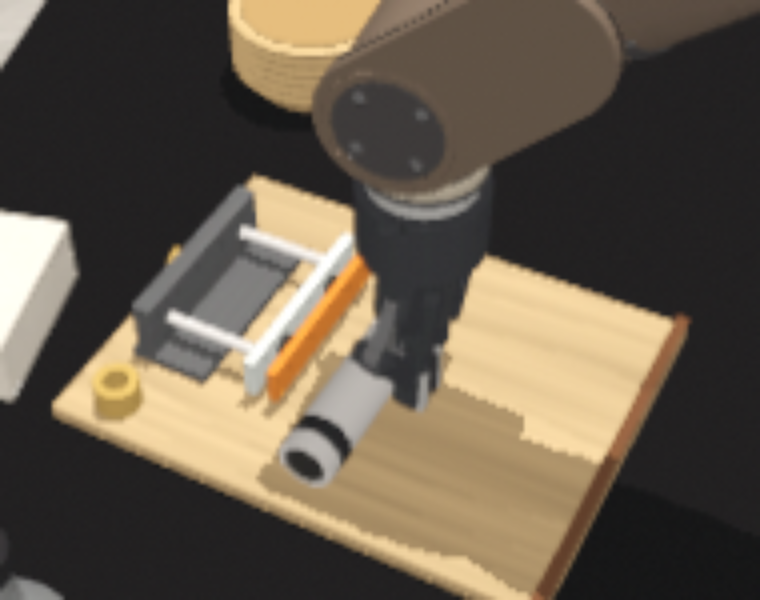

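The tube is rolling parallel, about 15–20 mm short of the pad (the tube's near end is at (305,460) in the crop). Next I'll approach slowly to feel for contact.

```bash
cat >> h.py <<'E'
def avg(n=6):
    F=[];T=[]
    for i in range(n):
        env.capture('wrist'); s,M=tool(); F.append(M.T@s['wrist_force']); T.append(M.T@s['torque'])
    F=np.array(F);print('u',(s['position']@[.965,-.262,0]).round(4),'F',F.mean(0).round(2),'sd',F.std(0).round(2),'T',np.mean(T,0).round(3),'t',s['time'])
E
python3 -m handwheel '[{"x":0,"y":0,"z":-2,"ax":0,"ay":0,"az":0,"jaw":10},{"x":0,"y":0,"z":-2,"ax":0,"ay":0,"az":0,"jaw":10},{"x":0,"y":0,"z":-2,"ax":0,"ay":0,"az":0,"jaw":10},{"x":0,"y":0,"z":-2,"ax":0,"ay":0,"az":0,"jaw":10},{"x":0,"y":0,"z":-1.5,"ax":0,"ay":0,"az":0,"jaw":10},{"x":0,"y":0,"z":-1.5,"ax":0,"ay":0,"az":0,"jaw":10},{"x":0,"y":0,"z":-1,"ax":0,"ay":0,"az":0,"jaw":10},{"x":0,"y":0,"z":-1,"ax":0,"ay":0,"az":0,"jaw":10}]'
python3 - <<'E'
from h import *
avg(3); snap('side','s5.png');  c=load('s5')
cv2.imwrite('pics/z_s5.png',cv2.resize(cv2.cvtColor(c['img'],cv2.COLOR_RGB2BGR)[150:255,220:320],None,fx=6,fy=6))
E
```

```text
time: 6.85
position: [0.5599, 0.013, 0.0393]
tool_rot: [0.562, -0.562, -0.429, 0.43]
wrist_force: [0.2, 0.0, 0.3]
width: 0.114
u 0.537 F [0.36 0.19 0.27] sd [0.19 0.43 0.37] T [-0.015 -0.009  0.016] t 7.0
```

View pics/z_s5.png

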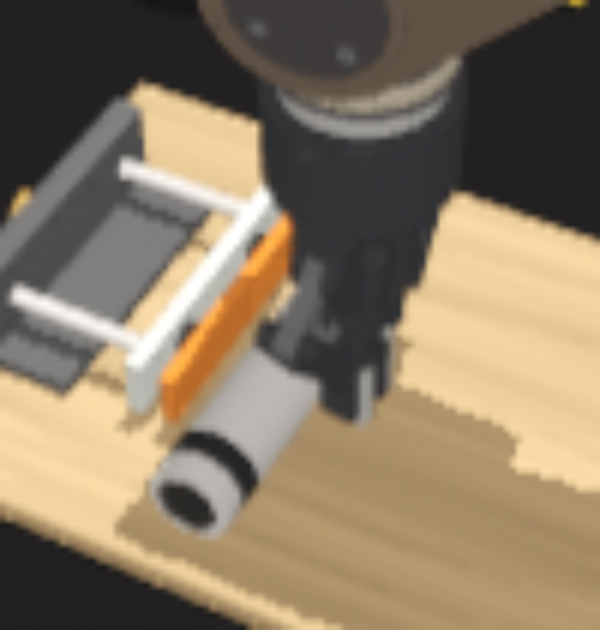

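The gap is down to a few mm, so I'll switch to 1 mm steps and read the force as I go.

```bash
python3 -m handwheel '[{"x":0,"y":0,"z":-1,"ax":0,"ay":0,"az":0,"jaw":10},{"x":0,"y":0,"z":-1,"ax":0,"ay":0,"az":0,"jaw":10},{"x":0,"y":0,"z":-1,"ax":0,"ay":0,"az":0,"jaw":10},{"x":0,"y":0,"z":-1,"ax":0,"ay":0,"az":0,"jaw":10}]'
python3 -c "from h import *
avg(3)"
python3 -m handwheel '[{"x":0,"y":0,"z":-1,"ax":0,"ay":0,"az":0,"jaw":10},{"x":0,"y":0,"z":-1,"ax":0,"ay":0,"az":0,"jaw":10}]'
python3 -c "from h import *
avg(3)"
python3 -m handwheel '[{"x":0,"y":0,"z":-1,"ax":0,"ay":0,"az":0,"jaw":10}]'
python3 -c "from h import *
avg(3)"
```

```text
time: 7.55
position: [0.5638, 0.0119, 0.0393]
tool_rot: [0.562, -0.562, -0.429, 0.43]
wrist_force: [0.1, 0.0, 0.7]
width: 0.116
u 0.541 F [ 0.4  -0.16  0.06] sd [0.57 0.31 0.24] T [-0.013 -0.008  0.013] t 7.7
time: 7.95
position: [0.5657, 0.0114, 0.0393]
tool_rot: [0.562, -0.562, -0.429, 0.43]
wrist_force: [-0.4, 0.4, 0.5]
width: 0.115
u 0.543 F [-0.26  0.3   0.06] sd [0.14 0.41 0.06] T [ 0.018 -0.001  0.031] t 8.1
time: 8.22
position: [0.5665, 0.0112, 0.0393]
tool_rot: [0.562, -0.562, -0.429, 0.43]
wrist_force: [-0.6, -0.1, -0.3]
width: 0.116
u 0.544 F [ 0.67  0.2  -0.17] sd [0.61 0.21 0.21] T [ 0.012 -0.032 -0.029] t 8.375
```

```bash
python3 -m handwheel '[{"x":0,"y":0,"z":-1,"ax":0,"ay":0,"az":0,"jaw":10}]'
python3 -c "from h import *
avg(3)"
python3 -m handwheel '[{"x":0,"y":0,"z":-1,"ax":0,"ay":0,"az":0,"jaw":10}]'
python3 -c "from h import *
avg(3); snap('side','s6.png');  c=load('s6')
cv2.imwrite('pics/z_s6.png',cv2.resize(cv2.cvtColor(c['img'],cv2.COLOR_RGB2BGR)[150:255,220:320],None,fx=6,fy=6))"
```

```text
time: 8.5
position: [0.5675, 0.0109, 0.0393]
tool_rot: [0.562, -0.562, -0.429, 0.43]
wrist_force: [-0.7, 0.6, 0.2]
width: 0.117
u 0.545 F [-0.28 -0.18  0.42] sd [0.36 0.18 0.4 ] T [0.021 0.025 0.019] t 8.65
time: 8.78
position: [0.5685, 0.0107, 0.0393]
tool_rot: [0.562, -0.562, -0.429, 0.43]
wrist_force: [-0.1, 0.4, 0.1]
width: 0.116
u 0.546 F [-0.08  0.22  0.21] sd [0.23 0.61 0.46] T [-0.045  0.04   0.002] t 8.925
```

View pics/z_s6.png

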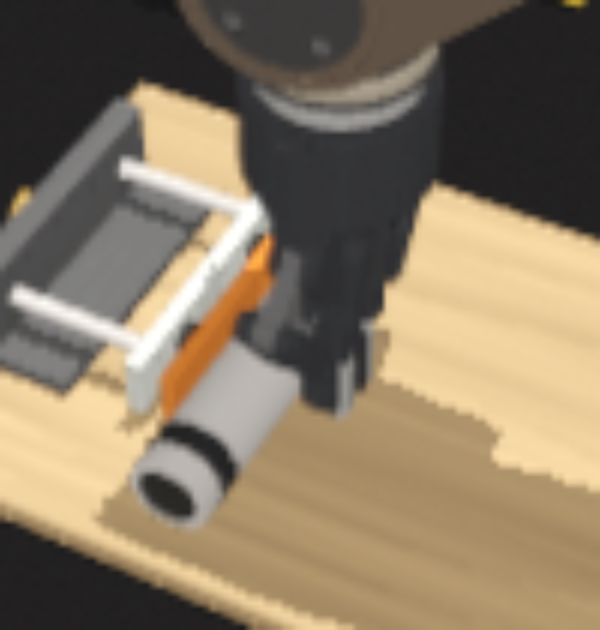

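```bash

R='x'; python3 -m handwheel '[{"x":0,"y":0,"z":-0.7,"ax":0,"ay":0,"az":0,"jaw":10}]' | sed -n 4p
python3 -c "from h import *
avg(3)"
python3 -m handwheel '[{"x":0,"y":0,"z":-0.7,"ax":0,"ay":0,"az":0,"jaw":10}]' | sed -n 4p
python3 -c "from h import *
avg(3)"
python3 -m handwheel '[{"x":0,"y":0,"z":-0.7,"ax":0,"ay":0,"az":0,"jaw":10}]' | sed -n 4p
python3 -c "from h import *
avg(3)"
```

```text
wrist_force: [0.5, 0.6, 0.2]
u 0.5466 F [-0.14 -0.2  -0.12] sd [0.08 0.33 0.23] T [-0.     0.003  0.004] t 9.25
wrist_force: [0.3, -0.1, 0.6]
u 0.5473 F [-0.04  0.14 -0.24] sd [0.49 0.14 0.25] T [ 0.017  0.012 -0.029] t 9.525
wrist_force: [-1.1, 0.1, -0.1]
u 0.5478 F [ 0.47 -0.35  0.61] sd [0.13 0.44 0.23] T [ 0.126 -0.009  0.011] t 9.8
```

```bash

python3 -m handwheel '[{"x":0,"y":0,"z":-0.4,"ax":0,"ay":0,"az":0,"jaw":10}]' | sed -n 4p
python3 -c "from h import *
avg(4)"
python3 -m handwheel '[{"x":0,"y":0,"z":-0.4,"ax":0,"ay":0,"az":0,"jaw":10}]' | sed -n 4p
python3 -c "from h import *
avg(4)"
```

```text
wrist_force: [-1.6, 0.3, 0.6]
u 0.548 F [-0.38 -1.1   1.82] sd [0.77 0.54 0.31] T [0.3   0.014 0.013] t 10.125
wrist_force: [-2.7, 0.8, 1.9]
u 0.5485 F [-0.51 -0.56  2.33] sd [0.21 0.31 0.37] T [0.427 0.03  0.089] t 10.45
```

```bash

python3 -m handwheel '[{"x":0,"y":0,"z":-0.4,"ax":0,"ay":0,"az":0,"jaw":10}]' | sed -n 4p
python3 -c "from h import *
avg(4)"
python3 -m handwheel '[{"x":0,"y":0,"z":-0.3,"ax":0,"ay":0,"az":0,"jaw":10}]' | sed -n 4p
python3 -c "from h import *
avg(4)"
```

```text
wrist_force: [-3.1, 0.2, 1.4]
u 0.5489 F [-1.64 -1.09  3.  ] sd [0.35 0.57 0.25] T [0.523 0.042 0.156] t 10.775
wrist_force: [-3.9, -0.1, 1.3]
u 0.5491 F [-0.71 -1.9   4.16] sd [0.27 0.48 0.59] T [0.65  0.04  0.185] t 11.1
```

```bash

python3 -m handwheel '[{"x":0,"y":0,"z":-0.1,"ax":0,"ay":0,"az":0,"jaw":10},{"x":0,"y":0,"z":0,"ax":0,"ay":0,"az":0,"jaw":10},{"x":0,"y":0,"z":0,"ax":0,"ay":0,"az":0,"jaw":10},{"x":0,"y":0,"z":0,"ax":0,"ay":0,"az":0,"jaw":10}]' | sed -n 4p
python3 -c "from h import *
avg(8); snap('side','s7.png');  c=load('s7'); snap('top','t7.png'); snap('wrist','w7.png')
cv2.imwrite('pics/z_s7.png',cv2.resize(cv2.cvtColor(c['img'],cv2.COLOR_RGB2BGR)[150:255,220:320],None,fx=6,fy=6))
c=load('t7')
cv2.imwrite('pics/z_t7.png',cv2.resize(cv2.cvtColor(c['img'],cv2.COLOR_RGB2BGR)[125:275,190:330],None,fx=4,fy=4))"
```

```text
wrist_force: [-4.9, -0.3, 1.4]
u 0.5493 F [-1.45 -1.34  4.75] sd [0.23 0.54 0.69] T [0.79  0.042 0.208] t 12.0
```

View pics/z_s7.png

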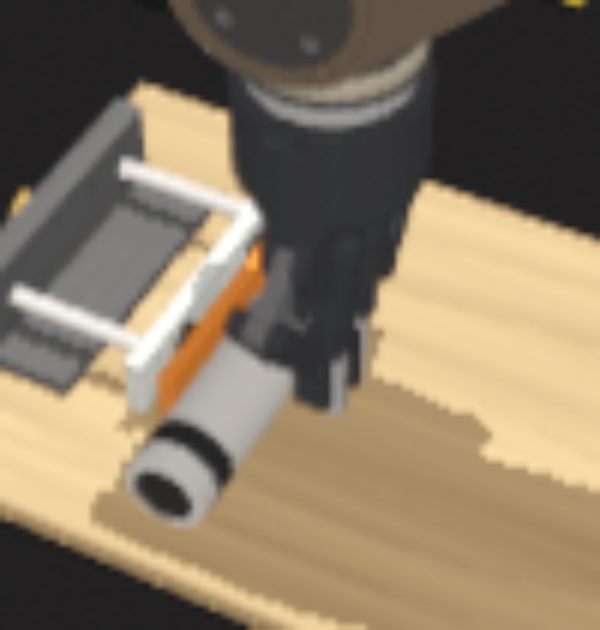

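View pics/w7.png

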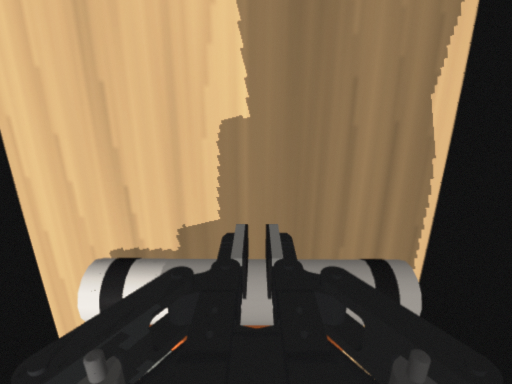

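View pics/z_t7.png

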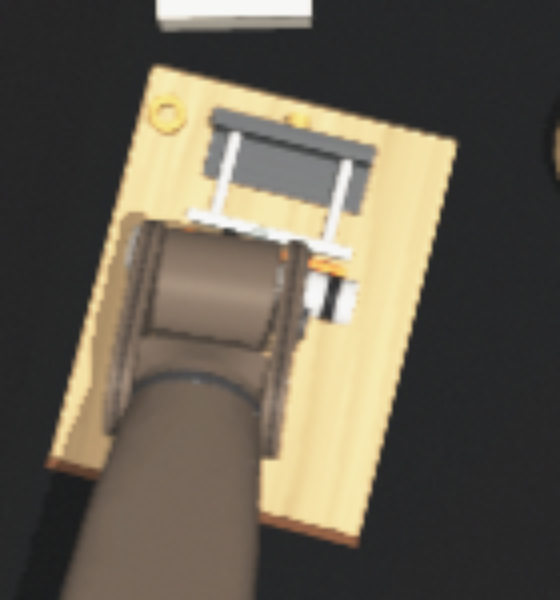

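The tube sits level against the pad: its near edge stays on row 258 across the wrist view, and the pad shows just beyond it at row 325. The readings gave about 4.2 N and then 4.75 N. I'll ease off slightly, hold about 4 N for 0.6 s more, then retreat slowly so the pad doesn't kick the tube back.

```bash

python3 -m handwheel '[{"x":0,"y":0,"z":0.15,"ax":0,"ay":0,"az":0,"jaw":10},{"x":0,"y":0,"z":0,"ax":0,"ay":0,"az":0,"jaw":10}]' | sed -n 4p
python3 -c "from h import *
avg(10)"
python3 -m handwheel '[{"x":0,"y":0,"z":0.2,"ax":0,"ay":0,"az":0,"jaw":10},{"x":0,"y":0,"z":0.2,"ax":0,"ay":0,"az":0,"jaw":10},{"x":0,"y":0,"z":0.2,"ax":0,"ay":0,"az":0,"jaw":10},{"x":0,"y":0,"z":0.2,"ax":0,"ay":0,"az":0,"jaw":10}]' | sed -n 4p
python3 -c "from h import *
avg(4)"
```

```text
wrist_force: [-5.0, 0.3, 0.1]
u 0.5494 F [-1.29 -0.25  4.52] sd [0.39 0.44 0.51] T [0.708 0.042 0.211] t 12.9
wrist_force: [-1.3, -0.1, -0.3]
u 0.5492 F [0.47 0.63 1.39] sd [0.25 0.57 0.8 ] T [ 0.249  0.019 -0.042] t 13.6
```

```bash

python3 -m handwheel '[{"x":0,"y":0,"z":0.1,"ax":0,"ay":0,"az":0,"jaw":10},{"x":0,"y":0,"z":0.1,"ax":0,"ay":0,"az":0,"jaw":10},{"x":0,"y":0,"z":0.1,"ax":0,"ay":0,"az":0,"jaw":10},{"x":0,"y":0,"z":0.1,"ax":0,"ay":0,"az":0,"jaw":10}]' | sed -n 4p
python3 -c "from h import *
avg(4)"
```

```text
wrist_force: [-0.7, 0.7, -0.8]
u 0.5484 F [-0.08  0.25  0.46] sd [0.18 0.22 0.14] T [0.093 0.002 0.007] t 14.3
```

```bash

python3 -m handwheel '[{"x":0,"y":0,"z":0.1,"ax":0,"ay":0,"az":0,"jaw":10},{"x":0,"y":0,"z":0.05,"ax":0,"ay":0,"az":0,"jaw":10},{"x":0,"y":0,"z":0.05,"ax":0,"ay":0,"az":0,"jaw":10},{"x":0,"y":0,"z":0.05,"ax":0,"ay":0,"az":0,"jaw":10},{"x":0,"y":0,"z":0.05,"ax":0,"ay":0,"az":0,"jaw":10},{"x":0,"y":0,"z":0.05,"ax":0,"ay":0,"az":0,"jaw":10}]' | sed -n 4p
python3 -c "from h import *
avg(4)"
```

```text
wrist_force: [0.2, 0.2, -1.4]
u 0.5478 F [ 0.2  -0.14 -0.27] sd [0.52 0.29 0.4 ] T [ 0.003 -0.009  0.02 ] t 15.25
```

```bash

python3 -m handwheel '[{"x":0,"y":0,"z":3,"ax":0,"ay":0,"az":0,"jaw":10},{"x":0,"y":0,"z":7,"ax":0,"ay":0,"az":0,"jaw":10},{"x":0,"y":0,"z":10,"ax":0,"ay":0,"az":0,"jaw":10},{"x":0,"y":0,"z":10,"ax":0,"ay":0,"az":0,"jaw":10},{"x":0,"y":-25,"z":0,"ax":0,"ay":0,"az":0,"jaw":10},{"x":0,"y":-50,"z":0,"ax":0,"ay":0,"az":0,"jaw":30},{"x":-5,"y":-35,"z":-5,"ax":0,"ay":0,"az":0,"jaw":60},{"x":-40,"y":0,"z":-8,"ax":0,"ay":0,"az":0,"jaw":64},{"x":-50,"y":0,"z":-8,"ax":0,"ay":0,"az":0,"jaw":64},{"x":-50,"y":0,"z":-8,"ax":0,"ay":0,"az":0,"jaw":64},{"x":-50,"y":0,"z":-8,"ax":0,"ay":0,"az":0,"jaw":64},{"x":-50,"y":0,"z":-8,"ax":0,"ay":0,"az":0,"jaw":64},{"x":-50,"y":0,"z":-8,"ax":0,"ay":0,"az":0,"jaw":64},{"x":-34,"y":0,"z":-12,"ax":0,"ay":3.1,"az":0,"jaw":64},{"x":0,"y":0,"z":0,"ax":0,"ay":0,"az":0,"jaw":64}]'
python3 -c "from h import *
st(); snap('wrist','w8.png');c=snap('side','s8.png')
cv2.imwrite('pics/z_s8.png',cv2.resize(cv2.cvtColor(c['img'],cv2.COLOR_RGB2BGR)[120:270,180:370],None,fx=4,fy=4))"
```

```text
time: 17.12
position: [0.5174, -0.3187, 0.1494]
tool_rot: [-0.574, 0.574, 0.413, -0.413]
wrist_force: [-0.1, 0.3, -0.2]
width: 0.748
t 17.12 p [ 0.5174 -0.3187  0.1494] F_tool [0.23 0.17 0.18] T [ 0.011 -0.008  0.045] w 63.9
[[ 0.317  0.    -0.948]
 [ 0.948 -0.001  0.317]
 [-0.    -1.    -0.001]]
```

View pics/w8.png

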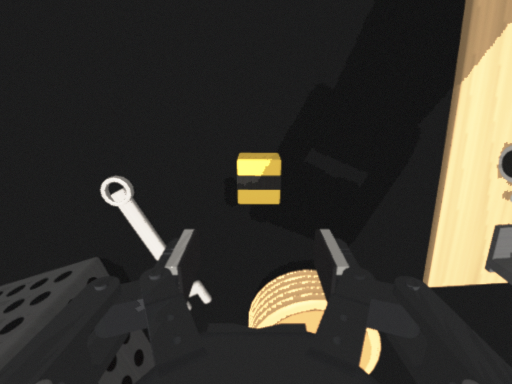

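View pics/z_s8.png

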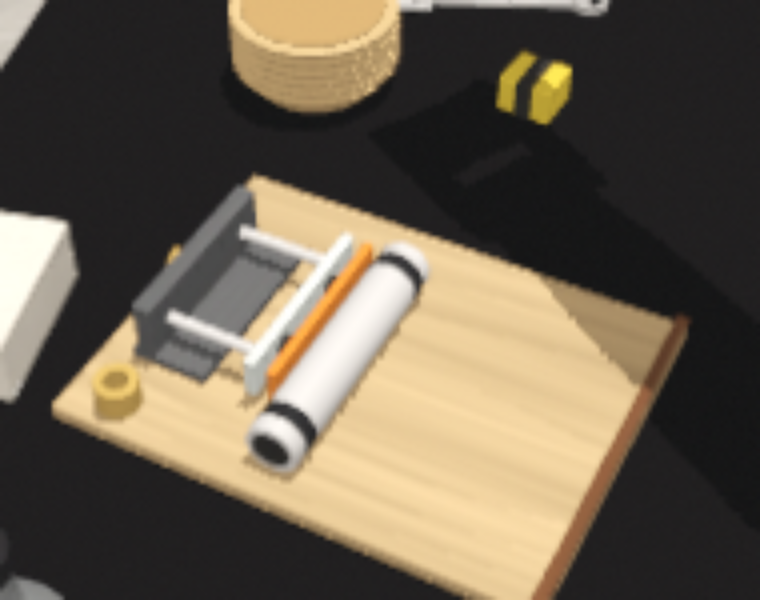

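The tube has stayed parallel against the pad. In the wrist view the chock is at (259,182), and its band is level, so the yaw matches. Now I'll refine the grasp.

```bash
python3 -c "
from h import *
c=load('w8'); cv2.imwrite('pics/z_w8.png',cv2.resize(cv2.cvtColor(c['img'],cv2.COLOR_RGB2BGR)[140:215,220:300],None,fx=8,fy=8))
t=load('top0'); print(plane(t,[[351,162]],.07).round(3))
"
```

```text
[[ 0.687 -0.312  0.07 ]]
```

View pics/z_w8.png

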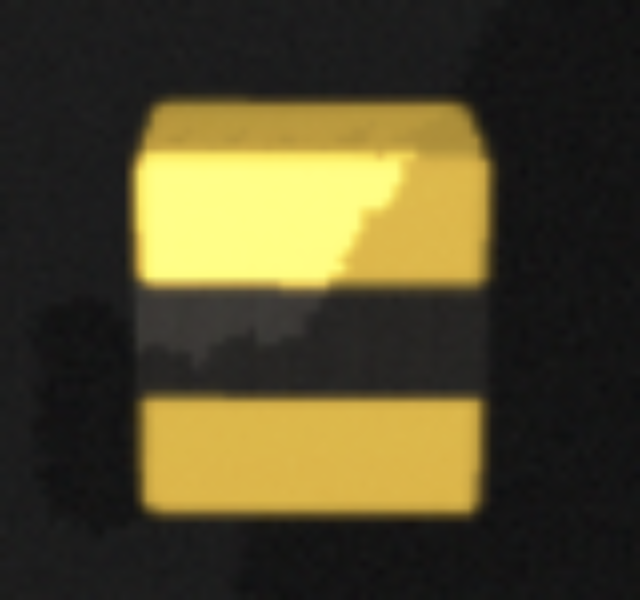

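```bash
python3 -c "
from h import *
c=load('w8'); e=plane(c,np.array([[135,152],[491,154],[483,515],[142,513]])/8+[220,140],.03); print(e.round(4))
s,M=tool(); d=(e-s['position'])@M; print('in tool',(d*1000).round(1),(d.mean(0)*1000).round(1))
"
```

```text
[[ 0.4902 -0.3287  0.03  ]
 [ 0.5031 -0.2908  0.03  ]
 [ 0.5447 -0.3044  0.03  ]
 [ 0.5317 -0.3427  0.03  ]]
in tool [[-20.8 118.9  21.8]
 [ 19.3 119.   21.5]
 [ 19.4 118.9 -22.3]
 [-21.  118.9 -22. ]] [ -0.8 118.9  -0.3]
```

```bash

python3 -m handwheel '[{"x":-0.8,"y":45,"z":-0.3,"ax":0,"ay":0,"az":0,"jaw":64},{"x":0,"y":45,"z":0,"ax":0,"ay":0,"az":0,"jaw":64},{"x":0,"y":25,"z":0,"ax":0,"ay":0,"az":0,"jaw":64},{"x":0,"y":10,"z":0,"ax":0,"ay":0,"az":0,"jaw":64},{"x":0,"y":0,"z":0,"ax":0,"ay":0,"az":0,"jaw":50},{"x":0,"y":0,"z":0,"ax":0,"ay":0,"az":0,"jaw":38},{"x":0,"y":0,"z":0,"ax":0,"ay":0,"az":0,"jaw":30},{"x":0,"y":0,"z":0,"ax":0,"ay":0,"az":0,"jaw":30}]'
python3 -c "from h import *
st()
t=snap('top','t9.png')
cv2.imwrite('pics/z_t9.png',cv2.resize(cv2.cvtColor(t['img'],cv2.COLOR_RGB2BGR)[125:275,190:330],None,fx=4,fy=4))"
```

```text
time: 18.23
position: [0.519, -0.3178, 0.026]
tool_rot: [-0.572, 0.574, 0.415, -0.414]
wrist_force: [0.9, 2.7, 5.6]
width: 0.453
t 18.23 p [ 0.519  -0.3178  0.026 ] F_tool [ 2.89 -5.57 -0.  ] T [ 0.104  0.005 -0.453] w 38.7
[[ 0.314  0.002 -0.949]
 [ 0.949 -0.001  0.314]
 [-0.    -1.    -0.002]]
```

View pics/z_t9.png

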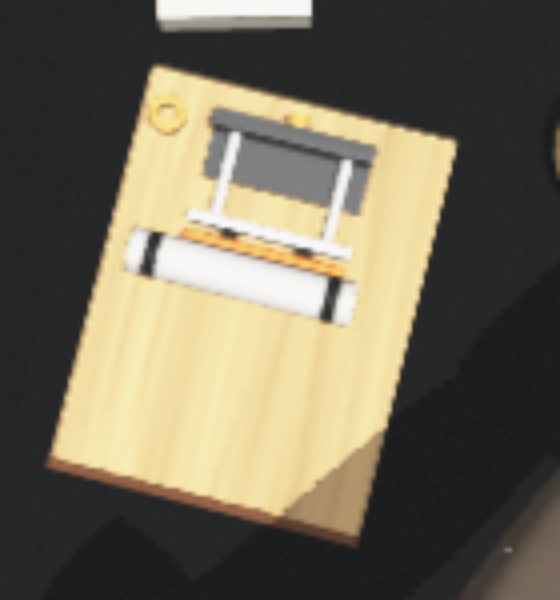

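```bash
cat > tube.py <<'E'
from h import *
def tube(f):
    c=load(f); hsv=cv2.cvtColor(c['img'],cv2.COLOR_RGB2HSV); H,S,V=[a.astype(int) for a in cv2.split(hsv)]
    K=np.array([[c['fx'],0,c['cx']],[0,c['fy'],c['cy']],[0,0,1.]])
    out=[]
    for m in [((V<90)), ((S<45)&(V>150))]:
        m=m.copy(); mm=np.zeros_like(m); mm[182:207,218:282]=m[182:207,218:282]
        # limit to band around tube line
        yy,xx=np.mgrid[:384,:512]; L=194+(xx-250)*0.245; mm&=(abs(yy-L)<6.5)
        if len(out)==0:
            n,l,stt,ce=cv2.connectedComponentsWithStats(mm.astype(np.uint8)); 
            b=[ce[i] for i in range(1,n) if stt[i][4]>8]; print('bands',np.round(b,1)); out.append(b)
        else:
            r=cv2.minAreaRect(cv2.findContours(cv2.morphologyEx(mm.astype(np.uint8),cv2.MORPH_CLOSE,np.ones((9,9))),0,1)[0][0]); print(r); out.append(r)
            e=plane(c,cv2.boxPoints(r),.03); print('rect',e.round(4),e.mean(0).round(4))
    p=plane(c,np.array(sorted(out[0],key=lambda a:a[0])),.036); print('bands w',p.round(4),p.mean(0).round(4)); d=p[0]-p[-1]; print('yaw',np.degrees(np.arctan2(-d[0],d[1])))
E
python3 -c "
from tube import *
tube('t9')"
```

```text
bands [[227.1 187.8]
 [272.1 199.2]]
((249.5918426513672, 193.686279296875), (58.713951110839844, 11.039844512939453), 14.349332809448242)
rect [[ 0.6067  0.0943  0.03  ]
 [ 0.6402  0.0852  0.03  ]
 [ 0.5909 -0.0923  0.03  ]
 [ 0.5575 -0.083   0.03  ]] [0.5988 0.0011 0.03  ]
bands w [[ 0.6181  0.0707  0.036 ]
 [ 0.5796 -0.0692  0.036 ]] [0.5989 0.0007 0.036 ]
yaw -15.382106964717638
```

```bash

python3 -m handwheel '[{"x":0,"y":-10,"z":0,"ax":0,"ay":0,"az":0,"jaw":30},{"x":0,"y":-40,"z":0,"ax":0,"ay":0,"az":0,"jaw":30},{"x":0,"y":-32,"z":0,"ax":0,"ay":-3.05,"az":0,"jaw":30},{"x":36,"y":0,"z":8,"ax":0,"ay":0,"az":0,"jaw":30},{"x":42,"y":0,"z":9,"ax":0,"ay":0,"az":0,"jaw":30},{"x":42,"y":0,"z":9,"ax":0,"ay":0,"az":0,"jaw":30},{"x":42,"y":0,"z":9,"ax":0,"ay":0,"az":0,"jaw":30},{"x":42,"y":0,"z":9,"ax":0,"ay":0,"az":0,"jaw":30},{"x":42,"y":0,"z":9,"ax":0,"ay":0,"az":0,"jaw":30},{"x":42,"y":0,"z":9,"ax":0,"ay":0,"az":0,"jaw":30},{"x":40,"y":0,"z":10,"ax":0,"ay":0,"az":0,"jaw":30},{"x":0,"y":0,"z":0,"ax":0,"ay":0,"az":0,"jaw":30},{"x":0,"y":0,"z":0,"ax":0,"ay":0,"az":0,"jaw":30}]'
python3 -c "from h import *
st();avg(6); snap('wrist','w10.png')
t=snap('side','s10.png')
cv2.imwrite('pics/z_s10.png',cv2.resize(cv2.cvtColor(t['img'],cv2.COLOR_RGB2BGR)[120:270,180:370],None,fx=4,fy=4))"
```

```text
time: 19.9
position: [0.5344, 0.0176, 0.106]
tool_rot: [-0.562, 0.562, 0.429, -0.43]
wrist_force: [0.0, -0.1, -4.0]
width: 0.456
t 19.9 p [0.5344 0.0176 0.106 ] F_tool [-0.08  3.98 -0.03] T [-0.005  0.005  0.022] w 38.9
[[ 0.262 -0.001 -0.965]
 [ 0.965 -0.001  0.262]
 [-0.001 -1.     0.001]]
u 0.5117 F [-0.13  2.89 -0.41] sd [0.52 0.43 0.42] T [-0.022  0.012  0.   ] t 20.2
```

View pics/z_s10.png

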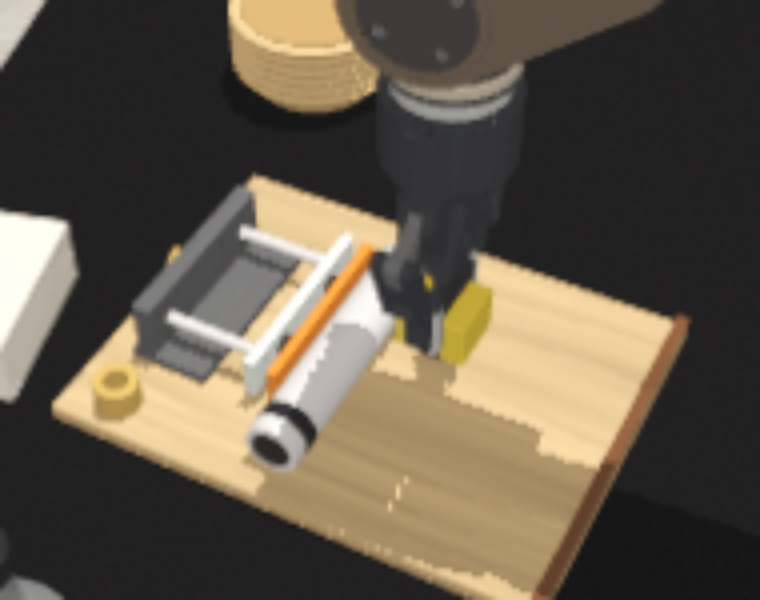

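View pics/w10.png

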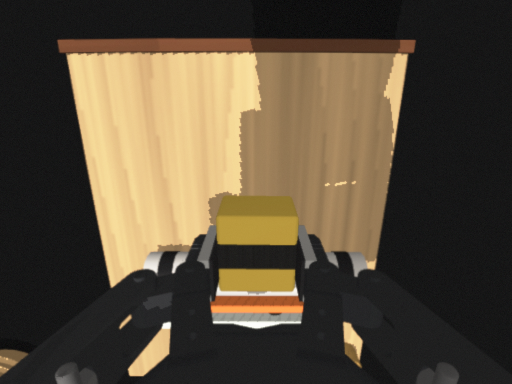

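The chock hangs level and square, and the tube is untouched on the pad. I'll lower it onto the board and feel for touchdown; its weight reads about 2.9 N.

```bash

python3 -m handwheel '[{"x":0,"y":30,"z":0,"ax":0,"ay":0,"az":0,"jaw":30},{"x":0,"y":22,"z":0,"ax":0,"ay":0,"az":0,"jaw":30},{"x":0,"y":10,"z":0,"ax":0,"ay":0,"az":0,"jaw":30},{"x":0,"y":4,"z":0,"ax":0,"ay":0,"az":0,"jaw":30},{"x":0,"y":0.7,"z":0,"ax":0,"ay":0,"az":0,"jaw":30},{"x":0,"y":0,"z":0,"ax":0,"ay":0,"az":0,"jaw":30}]'
python3 -c "from h import *
avg(4)"
python3 -m handwheel '[{"x":0,"y":0.7,"z":0,"ax":0,"ay":0,"az":0,"jaw":30},{"x":0,"y":0,"z":0,"ax":0,"ay":0,"az":0,"jaw":30}]'
python3 -c "from h import *
avg(4)"
```

```text
time: 21.05
position: [0.5356, 0.0179, 0.0405]
tool_rot: [-0.561, 0.562, 0.43, -0.429]
wrist_force: [1.4, 0.9, -2.5]
width: 0.454
u 0.5118 F [-0.26  2.92 -0.01] sd [0.33 0.57 0.55] T [0.015 0.004 0.007] t 21.25
time: 21.5
position: [0.5347, 0.018, 0.0389]
tool_rot: [0.562, -0.562, -0.429, 0.429]
wrist_force: [-0.1, 0.5, -3.2]
width: 0.458
u 0.5114 F [-0.14  2.9   0.08] sd [0.83 0.58 0.38] T [-0.019 -0.005  0.002] t 21.7
```

```bash

python3 -m handwheel '[{"x":0,"y":0.5,"z":0,"ax":0,"ay":0,"az":0,"jaw":30},{"x":0,"y":0,"z":0,"ax":0,"ay":0,"az":0,"jaw":30}]' | sed -n 2p
python3 -c "from h import *
avg(4)"
python3 -m handwheel '[{"x":0,"y":0.4,"z":0,"ax":0,"ay":0,"az":0,"jaw":30},{"x":0,"y":0,"z":0,"ax":0,"ay":0,"az":0,"jaw":30}]' | sed -n 2p
python3 -c "from h import *
avg(4)"
```

```text
position: [0.5348, 0.018, 0.0383]
u 0.5114 F [-0.32  2.73 -0.22] sd [0.32 0.37 0.14] T [-0.03  -0.02   0.009] t 22.15
position: [0.5348, 0.018, 0.038]
u 0.5114 F [0.12 2.66 0.15] sd [0.37 0.7  0.42] T [-0.002 -0.004  0.03 ] t 22.6
```

```bash

python3 -m handwheel '[{"x":0,"y":0.4,"z":0,"ax":0,"ay":0,"az":0,"jaw":30},{"x":0,"y":0,"z":0,"ax":0,"ay":0,"az":0,"jaw":30}]' | sed -n 2p
python3 -c "from h import *
avg(4)"
python3 -m handwheel '[{"x":0,"y":0.4,"z":0,"ax":0,"ay":0,"az":0,"jaw":30},{"x":0,"y":0,"z":0,"ax":0,"ay":0,"az":0,"jaw":30}]' | sed -n 2p
python3 -c "from h import *
avg(4)"
```

```text
position: [0.5348, 0.018, 0.038]
u 0.5114 F [-0.16 -1.16  2.35] sd [0.36 0.45 0.34] T [0.332 0.016 0.086] t 23.05
position: [0.5349, 0.018, 0.0379]
u 0.5114 F [-0.63 -5.88  3.96] sd [0.31 0.26 0.13] T [0.625 0.01  0.128] t 23.5
```

```bash

python3 -m handwheel '[{"x":0,"y":-0.5,"z":0,"ax":0,"ay":0,"az":0,"jaw":30},{"x":0,"y":0,"z":0,"ax":0,"ay":0,"az":0,"jaw":30}]' | sed -n 2p
python3 -c "from h import *
avg(4)"
python3 -m handwheel '[{"x":0,"y":0,"z":-2,"ax":0,"ay":0,"az":0,"jaw":30},{"x":0,"y":0,"z":-4,"ax":0,"ay":0,"az":0,"jaw":30},{"x":0,"y":0,"z":-4,"ax":0,"ay":0,"az":0,"jaw":30},{"x":0,"y":0,"z":-3,"ax":0,"ay":0,"az":0,"jaw":30},{"x":0,"y":0,"z":-2,"ax":0,"ay":0,"az":0,"jaw":30}]' | sed -n 2p
python3 -c "from h import *
avg(4)
t=snap('side','s11.png')
cv2.imwrite('pics/z_s11.png',cv2.resize(cv2.cvtColor(t['img'],cv2.COLOR_RGB2BGR)[150:255,220:320],None,fx=6,fy=6))"
```

```text
position: [0.5348, 0.018, 0.038]
u 0.5114 F [-0.56 -5.17  3.31] sd [0.29 0.85 0.38] T [0.575 0.016 0.126] t 23.95
position: [0.5476, 0.0148, 0.038]
u 0.5251 F [-0.52 -9.11  7.82] sd [0.47 0.52 0.47] T [ 1.256 -0.02  -0.002] t 24.775
```

View pics/z_s11.png

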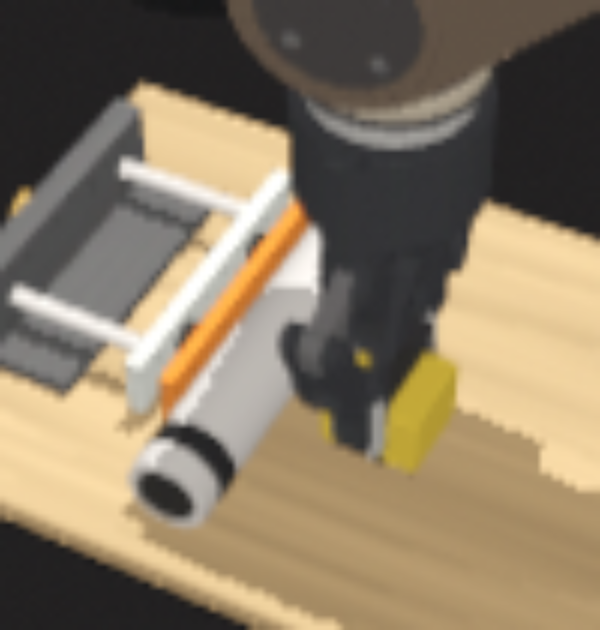

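The chock is on the board with about a 10 mm gap to the tube, but the tool is bearing down too hard, so I'll raise it a little.

```bash

python3 -m handwheel '[{"x":0,"y":-0.7,"z":0,"ax":0,"ay":0,"az":0,"jaw":30},{"x":0,"y":0,"z":0,"ax":0,"ay":0,"az":0,"jaw":30}]' | sed -n 2p
python3 -c "from h import *
avg(4)"
python3 -m handwheel '[{"x":0,"y":-0.3,"z":0,"ax":0,"ay":0,"az":0,"jaw":30},{"x":0,"y":0,"z":0,"ax":0,"ay":0,"az":0,"jaw":30}]' | sed -n 2p
python3 -c "from h import *
avg(4)"
```

```text
position: [0.5494, 0.0141, 0.038]
u 0.5265 F [0.3  1.89 1.  ] sd [0.36 0.83 0.89] T [ 0.089  0.016 -0.087] t 25.275
position: [0.5493, 0.0139, 0.0385]
u 0.5264 F [-0.46  3.09 -0.16] sd [0.28 0.21 0.59] T [-0.022  0.008  0.032] t 25.725
```

```bash

python3 -m handwheel '[{"x":0,"y":0.2,"z":-1,"ax":0,"ay":0,"az":0,"jaw":30},{"x":0,"y":0,"z":-2,"ax":0,"ay":0,"az":0,"jaw":30},{"x":0,"y":0,"z":-2,"ax":0,"ay":0,"az":0,"jaw":30},{"x":0,"y":0,"z":-2,"ax":0,"ay":0,"az":0,"jaw":30},{"x":0,"y":0,"z":-1,"ax":0,"ay":0,"az":0,"jaw":30}]' | sed -n 2p
python3 -c "from h import *
avg(4)"
python3 -m handwheel '[{"x":0,"y":0,"z":-1,"ax":0,"ay":0,"az":0,"jaw":30}]' | sed -n 2p
python3 -c "from h import *
avg(4)"
```

```text
position: [0.5572, 0.0119, 0.0386]
u 0.5344 F [-0.09  2.76  0.44] sd [0.1  0.3  0.41] T [-0.023 -0.018  0.023] t 26.55
position: [0.5579, 0.0117, 0.0385]
u 0.5354 F [-0.03  2.61 -0.1 ] sd [0.15 0.2  0.41] T [-0.012 -0.006 -0.016] t 26.875
```

```bash

python3 -m handwheel '[{"x":0,"y":0.25,"z":-0.4,"ax":0,"ay":0,"az":0,"jaw":30},{"x":0,"y":0,"z":0,"ax":0,"ay":0,"az":0,"jaw":30}]' | sed -n 2p
python3 -c "from h import *
avg(4)"
python3 -m handwheel '[{"x":0,"y":0.2,"z":-0.4,"ax":0,"ay":0,"az":0,"jaw":30},{"x":0,"y":0,"z":0,"ax":0,"ay":0,"az":0,"jaw":30}]' | sed -n 2p
python3 -c "from h import *
avg(4)"
```

```text
position: [0.5584, 0.0116, 0.0383]
u 0.5358 F [-0.15  2.99  0.07] sd [0.39 0.3  0.37] T [-0.015 -0.038 -0.009] t 27.325
position: [0.5588, 0.0114, 0.0381]
u 0.5362 F [ 0.08  2.81 -0.23] sd [0.42 0.34 0.41] T [-0.004 -0.028  0.019] t 27.775
```

```bash

python3 -m handwheel '[{"x":0,"y":0.2,"z":-0.4,"ax":0,"ay":0,"az":0,"jaw":30},{"x":0,"y":0,"z":0,"ax":0,"ay":0,"az":0,"jaw":30}]' | sed -n 2p
python3 -c "from h import *
avg(4)"
python3 -m handwheel '[{"x":0,"y":0,"z":-0.5,"ax":0,"ay":0,"az":0,"jaw":30},{"x":0,"y":0,"z":0,"ax":0,"ay":0,"az":0,"jaw":30}]' | sed -n 2p
python3 -c "from h import *
avg(4)"
```

```text
position: [0.5591, 0.0114, 0.038]
u 0.5366 F [0.11 0.98 1.02] sd [0.35 0.71 0.38] T [ 0.192 -0.004  0.033] t 28.225
position: [0.5597, 0.0112, 0.038]
u 0.5372 F [-0.14  0.6   1.81] sd [0.33 0.52 0.33] T [ 0.292 -0.019  0.011] t 28.675
```

```bash

python3 -m handwheel '[{"x":0,"y":0,"z":-0.4,"ax":0,"ay":0,"az":0,"jaw":30},{"x":0,"y":0,"z":0,"ax":0,"ay":0,"az":0,"jaw":30}]' | sed -n 2p
python3 -c "from h import *
avg(4)"
python3 -m handwheel '[{"x":0,"y":0,"z":-0.4,"ax":0,"ay":0,"az":0,"jaw":30},{"x":0,"y":0,"z":0,"ax":0,"ay":0,"az":0,"jaw":30}]' | sed -n 2p
python3 -c "from h import *
avg(4);t=snap('side','s12.png')
cv2.imwrite('pics/z_s12.png',cv2.resize(cv2.cvtColor(t['img'],cv2.COLOR_RGB2BGR)[150:255,220:320],None,fx=6,fy=6)); snap('wrist','w12.png')"
```

```text
position: [0.5597, 0.0112, 0.038]
u 0.5372 F [-0.01 -3.89  4.5 ] sd [0.62 0.54 0.45] T [0.692 0.007 0.038] t 29.125
position: [0.5605, 0.011, 0.038]
u 0.538 F [ 0.73 -3.23  4.03] sd [0.4  0.35 0.28] T [ 0.613 -0.013 -0.004] t 29.575
```

View pics/z_s12.png

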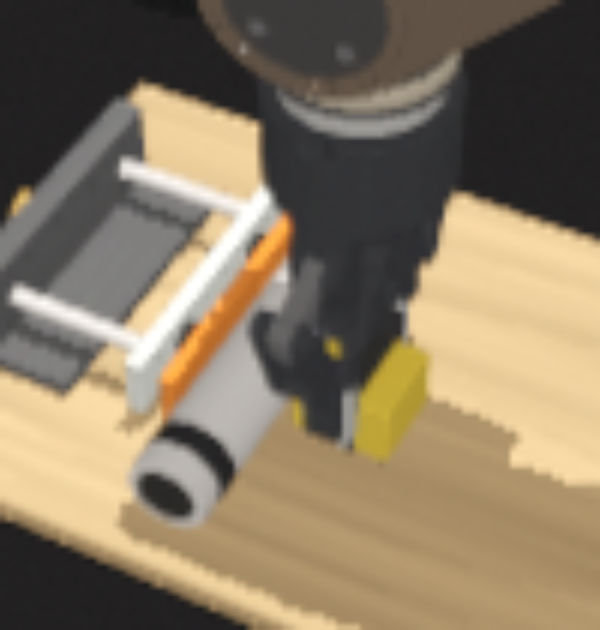

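View pics/w12.png

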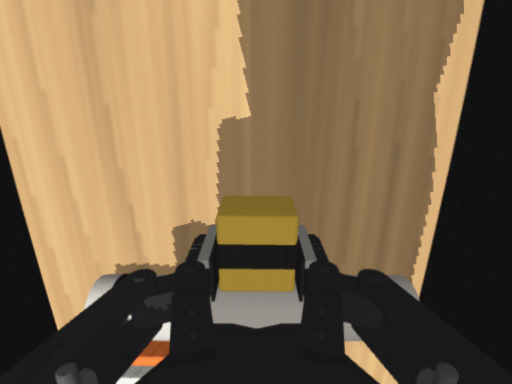

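There's no clear contact with the tube yet; the forward reading is mostly board friction from bearing down. I'll unload the chock a little and feel again.

```bash

python3 -m handwheel '[{"x":0,"y":-0.45,"z":0,"ax":0,"ay":0,"az":0,"jaw":30},{"x":0,"y":0,"z":0,"ax":0,"ay":0,"az":0,"jaw":30}]' | sed -n 2p
python3 -c "from h import *
avg(4)"
python3 -m handwheel '[{"x":0,"y":0,"z":-0.4,"ax":0,"ay":0,"az":0,"jaw":30},{"x":0,"y":0,"z":0,"ax":0,"ay":0,"az":0,"jaw":30}]' | sed -n 2p
python3 -c "from h import *
avg(4)"
```

```text
position: [0.5609, 0.0108, 0.038]
u 0.538 F [-0.28  2.98 -0.42] sd [0.87 0.41 0.47] T [-0.018 -0.    -0.014] t 30.125
position: [0.5608, 0.0109, 0.0383]
u 0.5383 F [-0.24  3.25 -0.43] sd [0.16 0.59 0.36] T [-0.008 -0.013 -0.011] t 30.575
```

```bash

python3 -m handwheel '[{"x":0,"y":0.05,"z":-0.5,"ax":0,"ay":0,"az":0,"jaw":30}]' | sed -n 2p
python3 -c "from h import *
avg(3)"
python3 -m handwheel '[{"x":0,"y":0.05,"z":-0.5,"ax":0,"ay":0,"az":0,"jaw":30}]' | sed -n 2p
python3 -c "from h import *
avg(3)"
python3 -m handwheel '[{"x":0,"y":0,"z":-0.5,"ax":0,"ay":0,"az":0,"jaw":30}]' | sed -n 2p
python3 -c "from h import *
avg(3)"
```

```text
position: [0.5613, 0.0108, 0.0383]
u 0.5388 F [ 0.12  3.03 -0.44] sd [0.11 0.29 0.33] T [-0.022 -0.027  0.01 ] t 30.85
position: [0.5617, 0.0106, 0.0382]
u 0.5393 F [-0.05  3.19 -0.2 ] sd [0.27 0.16 0.04] T [-0.021 -0.023 -0.035] t 31.125
position: [0.5622, 0.0105, 0.0382]
u 0.5397 F [0.22 3.   0.51] sd [0.15 0.57 0.44] T [0.024 0.014 0.001] t 31.4
```

```bash

python3 -m handwheel '[{"x":0,"y":0,"z":-0.5,"ax":0,"ay":0,"az":0,"jaw":30}]' | sed -n 2p
python3 -c "from h import *
avg(3)"
python3 -m handwheel '[{"x":0,"y":0,"z":-0.5,"ax":0,"ay":0,"az":0,"jaw":30}]' | sed -n 2p
python3 -c "from h import *
avg(4);t=snap('side','s13.png')
cv2.imwrite('pics/z_s13.png',cv2.resize(cv2.cvtColor(t['img'],cv2.COLOR_RGB2BGR)[150:255,220:320],None,fx=6,fy=6))
t=snap('top','t13.png')
cv2.imwrite('pics/z_t13.png',cv2.resize(cv2.cvtColor(t['img'],cv2.COLOR_RGB2BGR)[165:225,210:300],None,fx=8,fy=8,interpolation=2))"
```

```text
position: [0.5623, 0.0105, 0.0381]
u 0.5399 F [-0.1   2.15  1.09] sd [0.47 0.56 0.22] T [0.212 0.018 0.005] t 31.675
position: [0.5625, 0.0104, 0.038]
u 0.5402 F [-0.07  0.96  3.08] sd [0.75 0.39 0.4 ] T [ 0.516 -0.029 -0.004] t 32.0
```

View pics/z_s13.png

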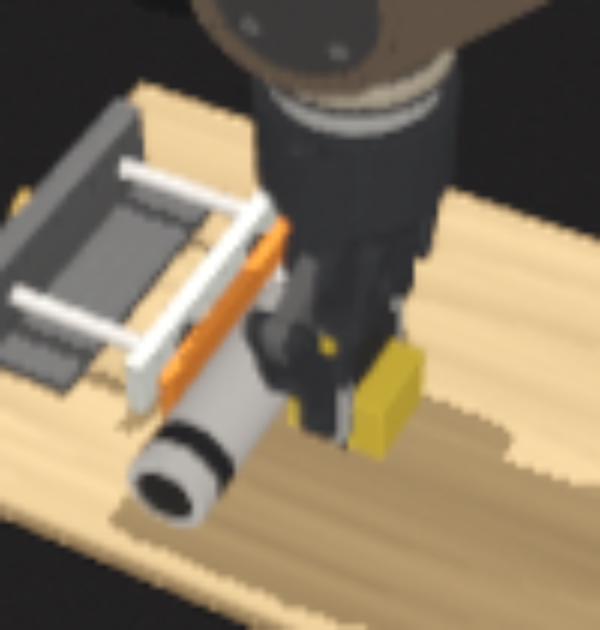

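View pics/z_t13.png

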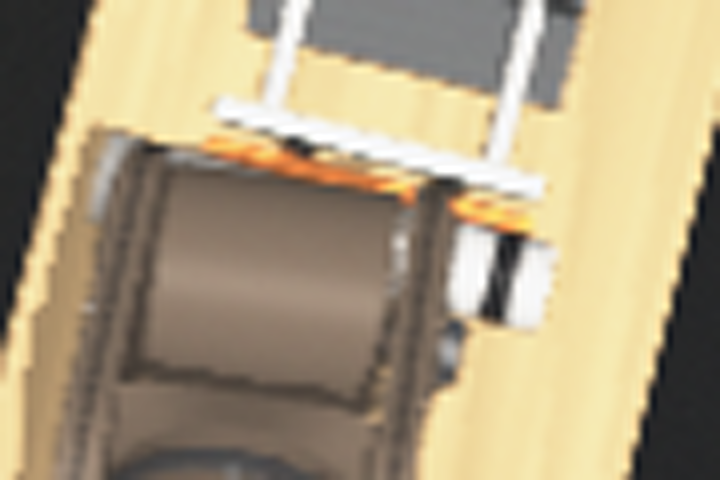

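Forward force is now about 3 N with the chock lightly bearing. To separate pad force from friction, I'll lift the chock slightly and read again.

```bash

python3 -m handwheel '[{"x":0,"y":-0.3,"z":0,"ax":0,"ay":0,"az":0,"jaw":30},{"x":0,"y":0,"z":0,"ax":0,"ay":0,"az":0,"jaw":30}]' | sed -n 2p
python3 -c "from h import *
avg(4)"
python3 -m handwheel '[{"x":0,"y":0,"z":-0.4,"ax":0,"ay":0,"az":0,"jaw":30},{"x":0,"y":0,"z":0,"ax":0,"ay":0,"az":0,"jaw":30}]' | sed -n 2p
python3 -c "from h import *
avg(4)"
```

```text
position: [0.5629, 0.0103, 0.0382]
u 0.5405 F [0.57 2.9  3.04] sd [0.39 0.68 0.31] T [ 0.559 -0.066 -0.029] t 32.55
position: [0.5632, 0.0102, 0.0383]
u 0.5409 F [0.17 2.81 4.4 ] sd [0.25 0.48 0.54] T [ 0.769 -0.07  -0.046] t 33.0
```

While hovering, the forward force is pure pad force (3 N rising to 4.4 N), so contact through the tube is confirmed. I'll ease back to about 2 N, then lower the chock so its full weight is on the board.

```bash

python3 -m handwheel '[{"x":0,"y":0,"z":0.3,"ax":0,"ay":0,"az":0,"jaw":30},{"x":0,"y":0,"z":0.3,"ax":0,"ay":0,"az":0,"jaw":30},{"x":0,"y":0,"z":0,"ax":0,"ay":0,"az":0,"jaw":30}]' | sed -n 2p
python3 -c "from h import *
avg(5)"
python3 -m handwheel '[{"x":0,"y":0.3,"z":0,"ax":0,"ay":0,"az":0,"jaw":30},{"x":0,"y":0,"z":0,"ax":0,"ay":0,"az":0,"jaw":30}]' | sed -n 2p
python3 -c "from h import *
avg(4)"
```

```text
position: [0.5632, 0.0102, 0.0386]
u 0.5408 F [0.28 4.07 3.01] sd [0.37 0.2  0.34] T [ 0.497 -0.031 -0.002] t 33.625
position: [0.5632, 0.0102, 0.0385]
u 0.5408 F [-0.03  2.1   3.45] sd [0.71 0.41 0.37] T [ 0.533 -0.035  0.042] t 34.075
```

```bash

python3 -m handwheel '[{"x":0,"y":0.3,"z":0.3,"ax":0,"ay":0,"az":0,"jaw":30},{"x":0,"y":0,"z":0,"ax":0,"ay":0,"az":0,"jaw":30}]' | sed -n 2p
python3 -c "from h import *
avg(4)"
python3 -m handwheel '[{"x":0,"y":0.2,"z":0,"ax":0,"ay":0,"az":0,"jaw":30},{"x":0,"y":0,"z":0,"ax":0,"ay":0,"az":0,"jaw":30}]' | sed -n 2p
python3 -c "from h import *
avg(4)"
```

```text
position: [0.563, 0.0103, 0.0381]
u 0.5405 F [-0.41  2.23  2.38] sd [0.38 0.21 0.15] T [ 0.368 -0.018 -0.   ] t 34.525
position: [0.563, 0.0103, 0.038]
u 0.5405 F [0.17 0.8  2.56] sd [0.14 0.16 0.6 ] T [ 0.404 -0.026  0.047] t 34.975
```

```bash

python3 -m handwheel '[{"x":0,"y":0.1,"z":0,"ax":0,"ay":0,"az":0,"jaw":30},{"x":0,"y":0,"z":0,"ax":0,"ay":0,"az":0,"jaw":30}]' | sed -n 2p
python3 -c "from h import *
avg(4)"
python3 -m handwheel '[{"x":0,"y":0,"z":0,"ax":0,"ay":0,"az":0,"jaw":45},{"x":0,"y":0,"z":0,"ax":0,"ay":0,"az":0,"jaw":54},{"x":0,"y":0,"z":0,"ax":0,"ay":0,"az":0,"jaw":60},{"x":0,"y":0,"z":0,"ax":0,"ay":0,"az":0,"jaw":60}]'
python3 -c "from h import *
avg(3);t=snap('side','s14.png');snap('wrist','w14.png')
cv2.imwrite('pics/z_s14.png',cv2.resize(cv2.cvtColor(t['img'],cv2.COLOR_RGB2BGR)[150:255,220:320],None,fx=6,fy=6))"
```

```text
position: [0.5629, 0.0104, 0.038]
u 0.5405 F [ 0.15 -2.04  3.58] sd [0.62 0.26 0.5 ] T [ 0.456 -0.03   0.038] t 35.425
time: 35.92
position: [0.5629, 0.0103, 0.0377]
tool_rot: [-0.562, 0.562, 0.429, -0.429]
wrist_force: [0.1, -0.8, 0.1]
width: 0.699
u 0.5404 F [ 0.1   0.02 -0.25] sd [0.57 0.63 0.36] T [-0.02  -0.012  0.032] t 36.075
```

View pics/z_s14.png

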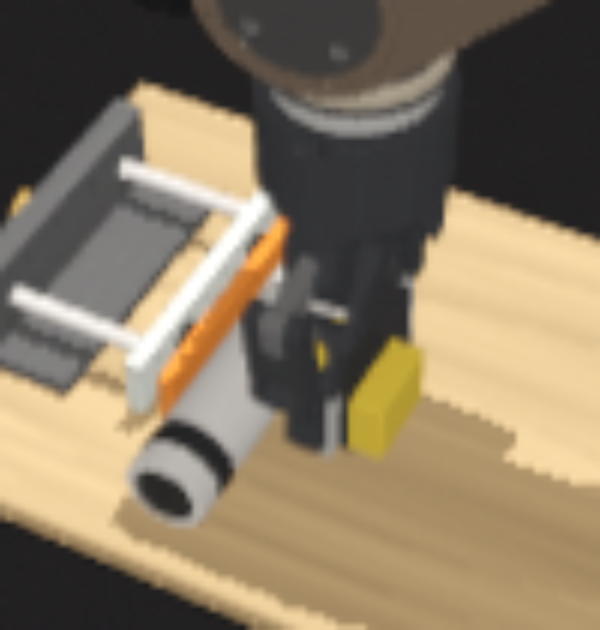

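View pics/w14.png

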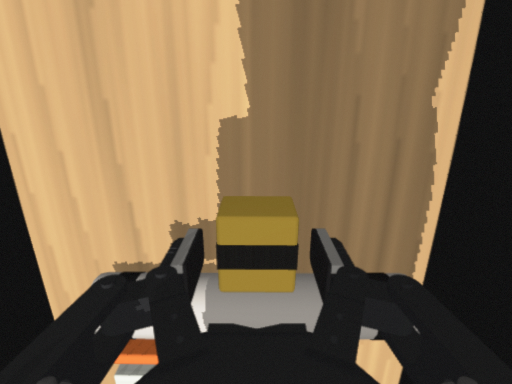

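The fingers are off, clear of the chock on both sides, and the chock stayed put against the tube at (257,245). Now I'll lift straight up, back away, and check.

```bash

python3 -m handwheel '[{"x":0,"y":-10,"z":0,"ax":0,"ay":0,"az":0,"jaw":60},{"x":0,"y":-30,"z":0,"ax":0,"ay":0,"az":0,"jaw":60},{"x":0,"y":-50,"z":0,"ax":0,"ay":0,"az":0,"jaw":60},{"x":0,"y":-50,"z":0,"ax":0,"ay":0,"az":0,"jaw":60},{"x":0,"y":-40,"z":20,"ax":0,"ay":0,"az":0,"jaw":60},{"x":0,"y":0,"z":30,"ax":0,"ay":0,"az":0,"jaw":60},{"x":-40,"y":0,"z":0,"ax":0,"ay":0,"az":0,"jaw":60},{"x":-50,"y":0,"z":0,"ax":0,"ay":0,"az":0,"jaw":60},{"x":-50,"y":0,"z":0,"ax":0,"ay":0,"az":0,"jaw":60},{"x":-50,"y":0,"z":0,"ax":0,"ay":0,"az":0,"jaw":60},{"x":-40,"y":0,"z":0,"ax":0,"ay":0,"az":0,"jaw":60},{"x":0,"y":0,"z":0,"ax":0,"ay":0,"az":0,"jaw":60}]'
python3 -c "from tube import *
t=snap('side','s15.png');
cv2.imwrite('pics/z_s15.png',cv2.resize(cv2.cvtColor(t['img'],cv2.COLOR_RGB2BGR)[150:255,220:320],None,fx=6,fy=6))
t=snap('top','t15.png')
cv2.imwrite('pics/z_t15.png',cv2.resize(cv2.cvtColor(t['img'],cv2.COLOR_RGB2BGR)[145:235,200:310],None,fx=7,fy=6.6))
tube('t15')"
```

```text
time: 37.67
position: [0.4535, -0.2006, 0.2185]
tool_rot: [-0.562, 0.563, 0.428, -0.428]
wrist_force: [0.6, -0.0, 0.6]
width: 0.7
bands [[227.2 187.4]
 [272.3 198.9]]
((249.65811157226562, 193.44065856933594), (58.71834182739258, 10.985477447509766), 14.420774459838867)
rect [[ 0.6076  0.094   0.03  ]
 [ 0.641   0.085   0.03  ]
 [ 0.5914 -0.0925  0.03  ]
 [ 0.5583 -0.0832  0.03  ]] [0.5996 0.0008 0.03  ]
bands w [[ 0.6193  0.0703  0.036 ]
 [ 0.5808 -0.0697  0.036 ]] [6.001e-01 3.000e-04 3.600e-02]
yaw -15.390426387849203
```

View pics/z_s15.png

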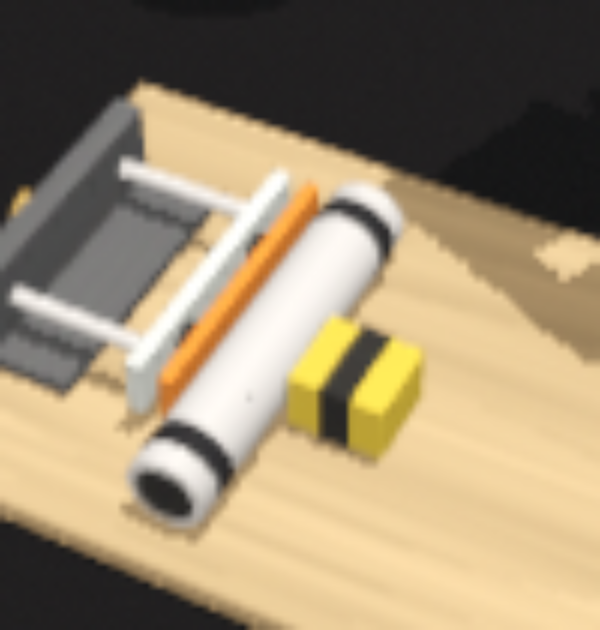

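View pics/z_t15.png

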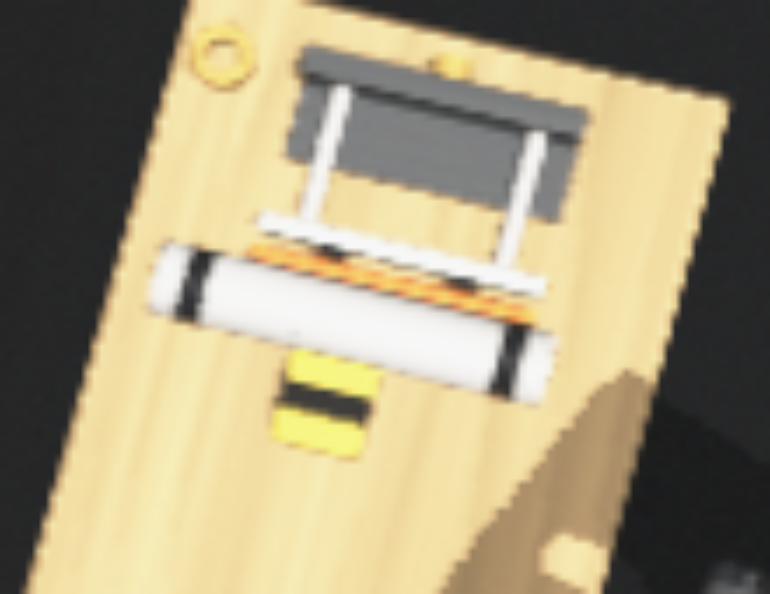

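The tube, chock and pad are pressed together, and the tube's yaw of −15.4° matches the board. The tube sits about 0.8 mm further along than when it rested freely on the pad, so the pad is still compressed. The chock is behind the tube's middle to within about 2 mm. I'm handing the job in.

```bash
python3 -c "
from tube import *
st(); t=snap('top','t16.png'); tube('t16')
print(env.job_done())"
```

```text
t 37.77 p [ 0.4539 -0.1984  0.2181] F_tool [ 0.91  0.54 -0.37] T [ 0.031  0.02  -0.   ] w 59.9
[[ 0.264  0.001 -0.965]
 [ 0.965  0.     0.264]
 [ 0.    -1.    -0.001]]
bands [[227.2 187.4]
 [272.3 198.9]]
((249.65811157226562, 193.44065856933594), (58.71834182739258, 10.985477447509766), 14.420774459838867)
rect [[ 0.6076  0.094   0.03  ]
 [ 0.641   0.085   0.03  ]
 [ 0.5914 -0.0925  0.03  ]
 [ 0.5583 -0.0832  0.03  ]] [0.5996 0.0008 0.03  ]
bands w [[ 0.6193  0.0703  0.036 ]
 [ 0.5808 -0.0697  0.036 ]] [6.001e-01 3.000e-04 3.600e-02]
yaw -15.390426387849203
the job is handed in; nothing more can be done
None
```

The job is handed in at about 38 s. The tube is on the pad with the chock pressed up behind its middle, and the robot is clear of everything. No verdict was reported.

**Rolling and holding:** I rolled the tube with nearly closed fingers and felt the pad start to press back. I held it there for over a second while the measured force averaged 4.2 to 4.75 N. That is slightly above the 4 N asked for but well under 8 N. I then backed off slowly, and the tube stayed on the pad.

**Chock:** I set it on the board, slid it up and pressed with a clearly felt pad force of at most about 4.4 N. Then I eased to roughly 2 to 2.5 N, let its weight down and opened the fingers.

**Last checks:**
- **Position:** the tube is parallel to the board (−15.4°) and about 0.8 mm further in than when it rested freely on the pad. That suggests the pad is still compressed by roughly 2 N, but 0.8 mm is within the camera accuracy. The final pictures show the chock touching the tube within about 2 mm of its middle, and the tube did not move between the last two.
- **Force while sliding:** while the chock was bearing down on the board, the forward reading reached 7.8 N. The tube was still about 10 mm away, so I took that as board friction, not load on the pad.
- **Disagreement:** the point where the tube touched, as felt by the fingers and by the chock, differed by about 3 mm. I put this down to finger width and grip offset, and did not resolve it further.

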